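# Screw down the electrode rack and clip in the electrodes

### The arm

A 6-joint arm with a two-finger parallel gripper is mounted at the origin on the work surface. World frame = base frame: x ahead of the robot, y to its left, z up, the work surface at z = 0. Lengths are in m, angles in rad, forces in N, time in s.
With the tool pointing down it reaches from about 0.3 to 0.875 m from the base axis. Payload 6.4 kg.
Tool frame: the origin (TCP) lies between the finger pads; the fingertips stand 11 mm ahead of it and the grasp point (between the pads) lies 8 mm behind it (ctrl.tcp_to_tips is the distance from the TCP to the fingertips, in m); x points along the fingers, z is the direction in which the jaws open and shut, and the axes are right-handed (so a half turn about x gives the same grasp; the last joint's range is limited). The gripper opens to 85 mm and grips with 20 to 120 N. Pads are 22 mm wide; open, the fingers measure 114 mm over their backs; the gripper's body (76 mm by 85 mm) begins 54 mm behind the grasp point. The pads swing forward as they close: fully open they stand 13 mm farther back than shut.
Start: joints at [-0.206, 0.181, 1.607, -0, 1.354, -0.206], TCP at [0.575, 0, 0.242] pointing down, gripper open.
Joint ranges: [-2.99, 2.99], [-0.89, 2.07], [0.3, 2.58], [-1.14, 4.28], [0, 2.63], [-3.12, 3.12]. Speed limits (rad/s): [2.57, 2.57, 3.01, 3.14, 3.14, 3.14].

### API

Orientations are given as a unit quaternion [w, x, y, z].
In Python, from bench import ctrl, eyes, hand_in gives the robot as it stands. The module is installed in compiled form; this text tells all that it offers.
- The arm moves only by the tool step_arm, never from a script. Its arguments are lists of equal length, an entry for each row: "xyz": the shift along the world's x, y, z in mm, a list of three; "spin": the turn about the world's z in rad; "fingers": the opening in per cent of the stroke, from 0 (shut) to 100 (fully open). A call has 1 to 10 rows; each row is the pose to reach, as a shift and turn from the pose commanded when the call began; what a row does not reach only later rows make up. A row lasts 1/10 s, in which the tool goes at most 50 mm and 8.59 degrees, less where a joint would pass 70% of its speed; a pose out of reach is approached as far as the arm can. A call with a gripper value outside its range is refused whole. The fingers move at their own pace and stop on an object; the grip force is fixed at half the most. Time passes only in rows, so rows that repeat a pose let the fingers close. It gives the time, the measured TCP pose, the force and the opening at its end, in the units of the state.
- ctrl.get_obs(): the state, without advancing time (a new reading comes with each control period).
- eyes.camera(name): name is "scene" or "side" or "wrist"; returns the picture (420x560x3 uint8, red, green, blue); there is no depth.
- eyes.camera_model(name): a dict with "vertical_fov" (degrees; the focal length in pixels is half the picture's height over the tangent of half this angle, whatever the lens; pixels are square), "cx", "cy" (the principal point, pixels), "dist_coeffs" ([k1, k2, p1, p2, k3] as OpenCV has them; the pictures are not rectified), "pose" (4x4, takes a point from camera to world coordinates); the wrist camera has in their place "tool_from_camera" (4x4, takes a point from camera to tool coordinates, whose origin is the TCP and whose axes are the tool frame's). Camera axes: x right, y up, looking along -z (the intrinsics and any distortion apply to the point x, -y, -z); pixel columns grow to the right and rows downward; lengths in m; the calibration is good to about 2 mm. A picture is of the moment at which its call begins: read the wrist's pose just before it. camera_model takes no time and is no camera call.
- hand_in(): hands the job in, once; it reports no verdict.
The state is a dict: "time_s": time; "q": joint angles; "dq": joint speeds; "joint_efforts": joint torques, N m; "eef_pos": TCP position; "eef_rot": TCP orientation; "wrist_force": force on the tool from outside, world axes, zero at the start; "torque": the same for the moment, N m; "opening": opening from 0.0 (shut) to 1.0 (fully open).
Only numpy, scipy, OpenCV 4.12 (cv2) and the standard library are available. Lean on these libraries where they do the work, as an engineer would, in place of code of your own. Each camera call takes 0.05 s, during which the arm holds its last target.

### The job

Fasten the electrode rack to its board first: drive both orange wing screws fully home, pressing down firmly while turning clockwise so that the threads bite into the plastic and the flanges come down on the feet. Then press every blue electrode lying on the bench into a free pair of spring clips on the rack, about centred between its two rails, so that it has snapped fully home in both clips. Leave the bottles and the beaker standing where they are.

Things in the scene. Friction and masses are not known exactly. Their poses are not given: they have to be found in the camera images.
- rack: fixed electrode rack on a grey plastic board 130 x 440 x 15 mm (x, y, z) on the bench; origin at the centre of the board's underside. Two aluminium rails along y, 40 mm either side of the centre, 270 mm long, tops 32 mm above the bench, carry the clips; at each end an aluminium foot (top 23 mm above the bench) with a wing screw 175 mm from the centre along y. It stands with a small yaw.
- wing_left (a point): left wing screw, at the rack's +y end: upright orange wing 44 mm long, 12 mm thick, 25 mm tall on a black flange 42 mm in diameter, 5 mm thick. This point: top centre of the wing, on the screw's vertical axis, 30 mm above the flange's underside; x along the wing's length, z up. 59 mm above the bench at the start, 53 mm when home. At the start the wing lies within 0.7 rad of the rack's x axis.
- screw_left_depth (a joint): depth of the left screw in m: 0 at the start (flange 6 mm above the foot), 0.006 when the flange sits on the foot. Self-tapping: turned clockwise (seen from above; about 0.1 N m) under a push of 12 to 25 N it bites and goes in 6 mm a turn, one turn in all; turned without the push it spins and gains nothing; pushed without turning it stays. Gripping fingertips can bear on the flange.
- wing_right (a point): right wing screw, at the rack's -y end: upright orange wing 44 mm long, 12 mm thick, 25 mm tall on a black flange 42 mm in diameter, 5 mm thick. This point: top centre of the wing, on the screw's vertical axis, 30 mm above the flange's underside; x along the wing's length, z up. 59 mm above the bench at the start, 53 mm when home. At the start the wing lies within 0.7 rad of the rack's x axis.
- screw_right_depth (a joint): depth of the right screw in m: 0 at the start (flange 6 mm above the foot), 0.006 when the flange sits on the foot. Self-tapping: turned clockwise (seen from above; about 0.1 N m) under a push of 12 to 25 N it bites and goes in 6 mm a turn, one turn in all; turned without the push it spins and gains nothing; pushed without turning it stays. Gripping fingertips can bear on the flange.
- slot0 (a point): clip pair 0, at the rack's -y end: this point is where an electrode's mid-length and axis lie when it is snapped home, 40 mm above the bench; x along the electrode, y along the row, z up. Pairs are 70 mm apart. An electrode laid on the jaws rests about 10 mm higher; about 8 N straight down in all (20 N is plenty) snaps it past the lips, and it stays.
- slot1 (a point): clip pair 1. The two clips of a pair stand 40 mm either side of this point along x, each 12 mm wide, on rails 16 mm wide; between the rails 64 mm are free down to the board, 25 mm below this point. Each clip is two sprung steel jaws with a flared green-tipped mouth open upwards, tops 16 mm above this point.
- slot2 (a point): clip pair 2, like the others
- slot3 (a point): clip pair 3, like the others, at the rack's +y end
- electrode0: combination electrode: blue tube 16 mm in diameter, 140 mm long, with a square end block (18 x 18 x 20 mm) at each end, black at -x, white at +x; 180 mm overall, about 70 g. Origin at mid-length on the tube's axis; x runs along the tube. It lies on the bench, axis 9 mm above it. Three or four of the four electrodes are present in a run.
- electrode1: another electrode like electrode0
- electrode2: another electrode like electrode0
- electrode3: another electrode like electrode0
- amber_bottle: bystander: amber glass bottle, 72 mm in diameter, 170 mm tall, origin under its centre
- beaker: bystander: glass beaker, 72 mm in diameter, 90 mm tall, origin under its centre
- buffer_bottle: bystander: white bottle with a red cap, 56 mm in diameter, 110 mm tall, origin under its centre
Mind the look-alikes: they are no part of the job. What is shaped like the electrode0 but turquoise is not meant.

How it is judged:
By the outcome, as a careful person would: the job done as asked, in the order asked, and still so for the second after the job is handed in, with the robot touching nothing.
Of electrode0, electrode1, electrode2, electrode3 only 3 to 4 are there at a start; the rules pass over those that are not, and their reading is None.
At some moment in a run one of electrode0, electrode1, electrode2, electrode3 may be knocked a few centimetres aside while the robot is not near it.
Once in a run the grip may slacken for a moment while it holds something.
It also fails if it takes over 210 s, if anything falls off the work surface, if the arm or the gripper's body presses on something with over 40 N, if the wrist force passes 120 N, or if a joint passes its speed limit or range.

## Working session

There is one attempt and no reset: what is moved stays moved. The work goes in short steps, Python scripts to look and compute and a tool call to move; the robot and the scene stay as the last step left them, time stands still between calls to the robot, and variables do not carry over. Pictures are saved under pics/ and viewed, and the job is handed in when it is done.

Besides the shell and the picture viewer there is one more tool, called after ">>>" by a JSON object that holds its "api" and its "payload", one argument or row to a line. step_arm: Moves the arm, as the interface text tells. Its arguments: {"type":"object","properties":{"xyz":{"type":"array"},"spin":{"type":"array"},"fingers":{"type":"array"}},"required":["xyz","spin","fingers"]}

```bash
mkdir -p pics; python3 - <<'E'
from bench import ctrl, eyes
import cv2, json
o=ctrl.get_obs(); print(o, ctrl.tcp_to_tips)
for n in ["scene","side","wrist"]:
    cv2.imwrite(f"pics/{n}0.png", cv2.cvtColor(eyes.camera(n),cv2.COLOR_RGB2BGR))
    m=eyes.camera_model(n); print(n,m)
E
```

```text
{'time_s': 0.0, 'q': array([-2.06267866e-01,  1.81537717e-01,  1.60800290e+00, -2.22085365e-05,
        1.35380338e+00, -2.06301413e-01]), 'dq': array([ 7.89315037e-04, -1.88725544e-04,  5.05584285e-04, -8.07546734e-04,
        1.37929772e-05, -1.91369637e-04]), 'joint_efforts': array([ 3.41415571e-04, -4.44869328e+01, -3.51340663e+01, -2.51131587e-04,
        9.11703974e-03,  3.43231875e-05]), 'eef_pos': array([5.74466671e-01, 1.40755718e-04, 2.41388477e-01]), 'eef_rot': array([7.06498873e-01, 1.05764562e-04, 7.07714147e-01, 1.32880529e-04]), 'wrist_force': array([-0.84319082, -0.6627068 , -0.12327692]), 'torque': array([-0.03299163,  0.02595991,  0.03867825]), 'opening': 0.9934866980081829} 0.011
scene {'vertical_fov': 50.10333787367461, 'cx': 281.22816056779646, 'cy': 208.80667459051227, 'dist_coeffs': array([-0.09317324,  0.        ,  0.        ,  0.        ,  0.        ]), 'pose': array([[ 0.62229647, -0.5561751 ,  0.55083242,  1.25101028],
       [ 0.78250631,  0.42333094, -0.4565904 , -0.67658361],
       [ 0.0207598 ,  0.71516444,  0.69864787,  1.09676222],
       [ 0.       
[... 324 characters left out ...]
65, -0.66084627, -0.77178131],
       [ 0.01603392,  0.6612842 ,  0.74996408,  0.94550159],
       [ 0.        ,  0.        ,  0.        ,  1.        ]])}
wrist {'vertical_fov': 58.279741240221256, 'cx': 276.30157775614504, 'cy': 215.91894696780895, 'dist_coeffs': array([-0.10491927,  0.        ,  0.        ,  0.        ,  0.        ]), 'tool_from_camera': array([[-8.11766953e-04,  2.82375601e-01, -9.59303581e-01,
        -1.31764499e-01],
       [ 3.88535022e-04,  9.59303914e-01,  2.82375370e-01,
         7.12557315e-02],
       [ 9.99999595e-01, -1.43500044e-04, -8.88444026e-04,
        -6.41431707e-04],
       [ 0.00000000e+00,  0.00000000e+00,  0.00000000e+00,
         1.00000000e+00]])}
```

View pics/scene0.png

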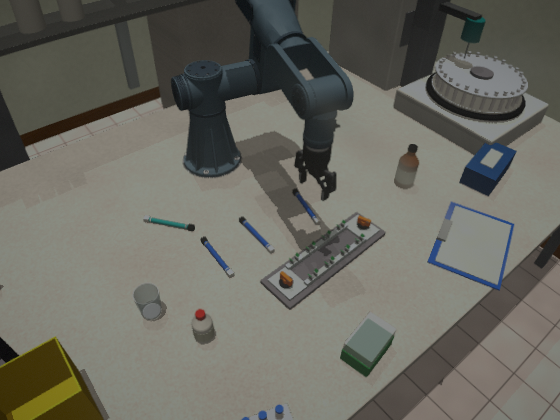

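View pics/side0.png

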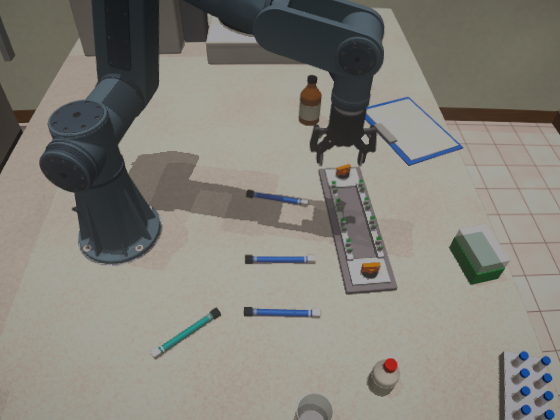

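View pics/wrist0.png

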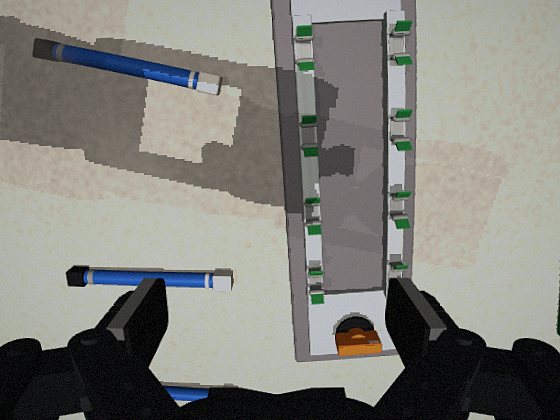

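The three blue electrodes are at side pixels (277,198), (280,259) and (282,313). The look-alike is the turquoise one at (186,332), which I exclude. The blue vials at (525,385) are not electrodes either. All four clip pairs look empty. Next I build the measuring helpers.

```bash
cat > h.py <<'E'
from bench import ctrl, eyes
import cv2, numpy as np
from scipy.spatial.transform import Rotation as R
from scipy.optimize import least_squares
def grab(n):
    o=ctrl.get_obs(); im=cv2.cvtColor(eyes.camera(n),cv2.COLOR_RGB2BGR)
    return im,cam(n,o),o
def cam(n,o=None):
    m=eyes.camera_model(n); f=210/np.tan(np.radians(m["vertical_fov"])/2)
    K=np.array([[f,0,m["cx"]],[0,f,m["cy"]],[0,0,1]])
    if n=="wrist":
        o=o or ctrl.get_obs(); T=np.eye(4); q=o["eef_rot"]
        T[:3,:3]=R.from_quat([q[1],q[2],q[3],q[0]]).as_matrix(); T[:3,3]=o["eef_pos"]
        P=T@m["tool_from_camera"]
    else: P=m["pose"]
    return K,np.array(m["dist_coeffs"]),np.array(P)
def proj(c,X):
    K,d,P=c; X=np.atleast_2d(np.asarray(X,float))
    Xc=(X-P[:3,3])@P[:3,:3]; Xc=Xc*[1,-1,-1]
    return cv2.projectPoints(Xc.reshape(-1,1,3),np.zeros(3),np.zeros(3),K,d)[0].reshape(-1,2)
def unproj(c,uv,z):
    K,d,P=c; uv=np.atleast_2d(np.asarray(uv,float))
    n=cv2.undistortPoints(uv.reshape(-1,1,2),K,d).reshape(-1,2)
    D=np.c_[n[:,0],-n[:,1],-np.ones(len(n))]@P[:3,:3].T
    s=(z-P[2,3])/D[:,2]; return P[:3,3]+D*s[:,None]
def blobs(im,col,amin=8):
    h=cv2.cvtColor(im,cv2.COLOR_BGR2HSV)
    r={"orange":((5,150,90),(20,255,255)),"green":((50,110,40),(80,255,255)),"blue":((100,140,50),(125,255,255))}[col]
    mk=cv2.inRange(h,*map(np.array,r))
    n,l,s,c=cv2.connectedComponentsWithStats(mk)
    return [(c[i],s[i,4],l==i) for i in range(1,n) if s[i,4]>=amin]
E
python3 - <<'E'
from h import *
for n in ["side","scene","wrist"]:
    im=cv2.imread(f"pics/{n}0.png"); c=cam(n)
    for col,z in (("blue",.009),("orange",.055),("green",.053)):
        for ce,a,m in blobs(im,col,10):
            w=unproj(c,ce,z)[0]; 
            if col=="blue":
                ys,xs=np.nonzero(m); p=unproj(c,np.c_[xs,ys],.012)[:,:2]; e=np.linalg.eigh(np.cov(p.T))[1][:,1]; L=np.ptp((p-p.mean(0))@e)
                print(n,col,ce.round(),a,p.mean(0).round(4),"ang",np.arctan2(e[1],e[0]).round(3),"L",L.round(3))
            else: print(n,col,ce.round(1),a,w.round(4))
E
```

```text
side blue [384. 103.] 53 [0.841  0.5808] ang -2.749 L 0.173
side blue [369. 120.] 46 [0.766 0.481] ang 1.898 L 0.06
side blue [422. 154.] 300 [0.9122 0.3012] ang -2.982 L 0.242
side blue [286. 199.] 77 [0.4606 0.105 ] ang 2.866 L 0.079
side blue [281. 259.] 211 [ 0.4407 -0.106 ] ang 3.109 L 0.118
side blue [282. 312.] 272 [ 0.4384 -0.2591] ang 3.093 L 0.118
side blue [523. 355.] 55 [ 0.9892 -0.3919] ang -2.591 L 0.022
side blue [545. 360.] 58 [ 1.0402 -0.4079] ang -2.661 L 0.023
side blue [524. 373.] 61 [ 0.977  -0.4329] ang -2.812 L 0.022
side blue [547. 378.] 59 [ 1.0281 -0.4493] ang -2.532 L 0.022
side blue [525. 391.] 66 [ 0.9639 -0.4741] ang -2.602 L 0.023
side blue [548. 395.] 62 [ 1.0155 -0.4893] ang -2.55 L 0.021
side blue [526. 409.] 69 [ 0.9514 -0.5145] ang -2.698 L 0.022
side blue [549. 414.] 67 [ 1.0031 -0.5307] ang -2.466 L 0.022
side orange [310.7  93.5] 190 [0.5672 0.5739 0.055 ]
side orange [342.7 169.5] 96 [0.6302 0.1801 0.055 ]
side orange [370.2 267.1] 142 [ 0.6547 -0.1651  0.055 ]
side green [378.6 238.1] 11 [ 0.6918 -0.0746  0.053 ]
side green [484.4 273.5] 291 [
[... 1391 characters left out ...]
 green [403.4  60.1] 113 [0.6773 0.1093 0.053 ]
wrist green [306.1  65.7] 115 [0.598  0.1034 0.053 ]
wrist green [403.5 113.1] 109 [0.6804 0.0668 0.053 ]
wrist green [308.5 119.2] 109 [0.6007 0.0609 0.053 ]
wrist green [403.5 145.5] 115 [0.6826 0.0398 0.053 ]
wrist green [310.4 151.3] 123 [0.6029 0.0342 0.053 ]
wrist green [402.9 194. ] 71 [ 0.6857 -0.0027  0.053 ]
wrist green [312.4 200.2] 70 [ 0.6057 -0.0085  0.053 ]
wrist green [402.2 223.4] 118 [ 0.6876 -0.0298  0.053 ]
wrist green [314.1 229.3] 115 [ 0.6079 -0.0354  0.053 ]
wrist green [401.1 266.5] 49 [ 0.6909 -0.0722  0.053 ]
wrist green [315.8 272.5] 50 [ 0.6108 -0.0777  0.053 ]
wrist green [316.9 298.4] 108 [ 0.6128 -0.1049  0.053 ]
```

>>> {"api": "step_arm", "payload": {
  "xyz": [
    [40, -40, 0],
    [60, -80, 0],
    [60, -90, 0],
    [60, -90, 0]
  ],
  "spin": [0, 0, 0, 0],
  "fingers": [100, 100, 100, 100]
}}

```text
time_s: 0.55
eef_pos: [0.6348, -0.0919, 0.2413]
eef_rot: [0.707, 0.001, 0.708, -0.001]
wrist_force: [-0.5, 0.5, 0.0]
opening: 0.995
```

```bash
python3 - <<'E'
from h import *
im,c,o=grab("wrist"); cv2.imwrite("pics/w1.png",im); print(o["eef_pos"],o["q"],o["time_s"])
for col in("orange","blue"):
  for ce,a,m in blobs(im,col,30):
    ys,xs=np.nonzero(m); p=unproj(c,np.c_[xs,ys],.059 if col=="orange" else .012)[:,:2]; e=np.linalg.eigh(np.cov(p.T))[1][:,1]
    print(col,ce.round(),a,p.mean(0).round(4),np.arctan2(e[1],e[0]).round(3))
E
```

```text
[ 0.63483253 -0.09185099  0.24127452] [-3.28306942e-01  3.28046776e-01  1.42851836e+00 -1.62690918e-04
  1.38664826e+00 -3.25442312e-01] 0.55
orange [300. 252.] 70 [ 0.6555 -0.1471] -3.099
orange [301. 264.] 568 [ 0.6565 -0.1584] -3.072
blue [ 18. 195.] 50 [ 0.3656 -0.1037] 1.277
blue [ 81. 196.] 1588 [ 0.4352 -0.1052] 3.118
blue [145. 198.] 31 [ 0.503  -0.1074] 1.546
blue [ 46. 322.] 38 [ 0.3667 -0.2544] 1.214
blue [ 73. 324.] 533 [ 0.4012 -0.2554] -3.094
```

View pics/w1.png

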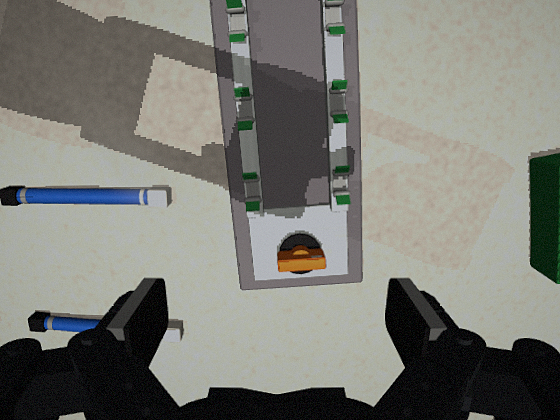

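```bash
python3 - <<'E'
from h import *
im=cv2.imread("pics/w1.png"); cv2.imwrite("pics/w1c.png",cv2.resize(im[215:295,240:365],None,fx=6,fy=6,interpolation=cv2.INTER_NEAREST))
E
```

```text
(no output)
```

View pics/w1c.png

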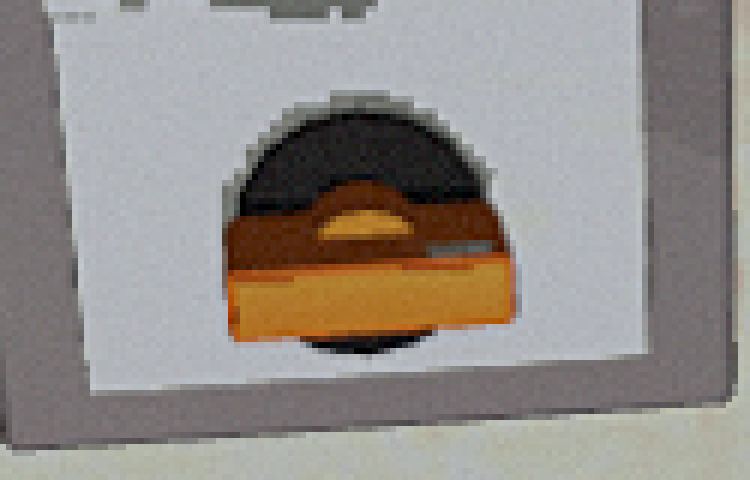

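>>> {"api": "step_arm", "payload": {
  "xyz": [
    [0, 50, 0],
    [0, 100, 0],
    [0, 150, 0],
    [0, 200, 0],
    [0, 250, 0],
    [0, 300, 0],
    [0, 340, 0],
    [0, 340, 0],
    [0, 340, 0]
  ],
  "spin": [0, 0, 0, 0, 0, 0, 0, 0, 0],
  "fingers": [100, 100, 100, 100, 100, 100, 100, 100, 100]
}}

```text
time_s: 1.5
eef_pos: [0.6334, 0.2522, 0.2422]
eef_rot: [0.707, -0.001, 0.707, 0.001]
wrist_force: [-0.2, 0.6, 0.7]
opening: 1.002
```

```bash
python3 - <<'E'
from h import *
im,c,o=grab("wrist"); cv2.imwrite("pics/w2.png",im); print(o["eef_pos"],o["q"],o["time_s"])
for col in("orange","blue"):
  for ce,a,m in blobs(im,col,30):
    ys,xs=np.nonzero(m); p=unproj(c,np.c_[xs,ys],.059 if col=="orange" else .012)[:,:2]; e=np.linalg.eigh(np.cov(p.T))[1][:,1]
    print(col,ce.round(),a,p.mean(0).round(4),np.arctan2(e[1],e[0]).round(3))
    if col=="orange" and a>200:
       x,y=map(int,ce); cv2.imwrite("pics/w2c.png",cv2.resize(im[y-40:y+40,x-60:x+60],None,fx=6,fy=6,interpolation=cv2.INTER_NEAREST))
E
```

```text
[0.63336933 0.25224129 0.24219995] [ 2.05371848e-01  4.15085942e-01  1.31148880e+00 -7.65101117e-05
  1.41572563e+00  2.01520225e-01] 1.5
orange [272. 247.] 63 [0.6291 0.2016] -2.767
orange [275. 258.] 575 [0.632  0.1907] -2.766
blue [499. 129.] 2789 [0.8519 0.3063] 2.342
blue [ 38. 291.] 41 [0.3658 0.1279] 1.059
blue [ 78. 301.] 866 [0.4114 0.1173] 2.929
```

View pics/w2.png

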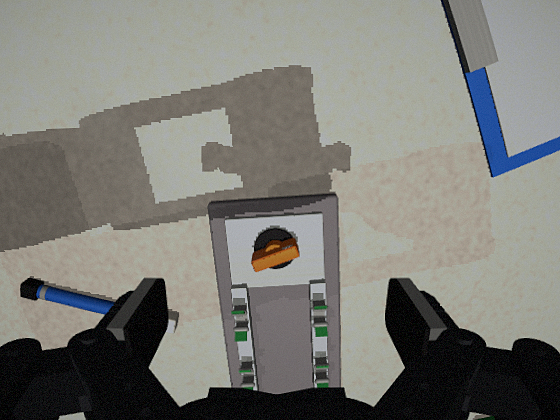

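View pics/w2c.png

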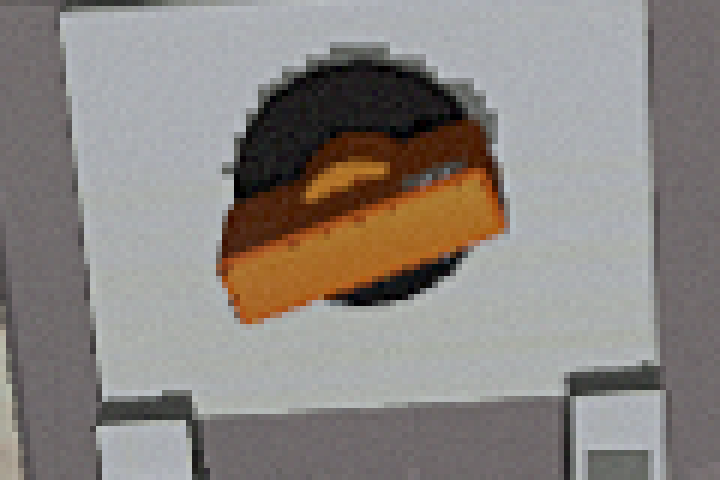

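```bash
python3 - <<'E'
from h import *
o=ctrl.get_obs(); c=cam("wrist",o)
def q(c,pts):
    p=unproj(c,np.array(pts),.059)[:,:2]; d=(p[1]-p[0]+p[3]-p[2])/2; print(p.mean(0).round(4),np.arctan2(d[1],d[0]).round(3),"L",np.linalg.norm(d).round(4),"W",np.linalg.norm((p[2]-p[0]+p[3]-p[1])/2).round(4))
q(c,[(252,262.7),(296.3,246.3),(256.2,271.8),(299.2,256.7)])
o1=dict(o); o1["eef_pos"]=np.array([ 0.63483253,-0.09185099,0.24127452]); o1["eef_rot"]=np.array([.707,.001,.708,-.001])
q(cam("wrist",o1),[(278,260),(325.8,257.5),(278.7,271.7),(325.5,268.7)])
im=cv2.imread("pics/w2.png")
for ce,a,m in blobs(im,"green",20): print(ce.round(1),a,unproj(c,ce,.053)[0].round(4))
q_=R.from_quat(np.roll(o["eef_rot"],-1)).as_matrix(); print(q_.round(3))
E
```

```text
[0.6331 0.1883] 0.374 L 0.0424 W 0.0101
[ 0.6573 -0.159 ] 0.059 L 0.0429 W 0.0113
[320.1 307. ] 36 [0.6759 0.136  0.053 ]
[237.3 312. ] 37 [0.5959 0.1304 0.053 ]
[320.8 331.3] 106 [0.6778 0.1087 0.053 ]
[240.6 336. ] 108 [0.5983 0.1031 0.053 ]
[322.  366.5] 22 [0.6809 0.0661 0.053 ]
[244.9 370.6] 22 [0.6014 0.0608 0.053 ]
[322.4 385.1] 53 [0.6824 0.042  0.053 ]
[[-0.001 -0.002  1.   ]
 [-0.     1.     0.002]
 [-1.    -0.    -0.001]]
```

Left wing top is at (0.632, 0.189), angle 0.374 rad. The right one is at (0.657, -0.159), angle 0.06 rad. The measured sizes match the description. I start with the left screw.

>>> {"api": "step_arm", "payload": {
  "xyz": [
    [-3, -40, 0],
    [-3, -62, 0],
    [-3, -62, -20],
    [-3, -62, -40],
    [-3, -62, -60],
    [-3, -62, -80],
    [-3, -62, -100],
    [-3, -62, -120],
    [-3, -62, -120],
    [-3, -62, -120]
  ],
  "spin": [0.15, 0.3, 0.45, 0.6, 0.75, 0.9, 1.05, 1.2, 1.35, 1.5],
  "fingers": [50, 50, 50, 50, 50, 50, 50, 50, 50, 50]
}}

```text
time_s: 2.55
eef_pos: [0.6311, 0.1862, 0.1212]
eef_rot: [0.516, -0.483, 0.517, 0.483]
wrist_force: [-0.0, -0.2, -0.2]
opening: 0.501
```

>>> {"api": "step_arm", "payload": {
  "xyz": [
    [0, 0, 0],
    [0, 0, 0],
    [0, 0, 0],
    [0, 0, -10],
    [0, 0, -20],
    [0, 0, -30],
    [0, 0, -30],
    [0, 0, -30]
  ],
  "spin": [0.15, 0.3, 0.445, 0.445, 0.445, 0.445, 0.445, 0.445],
  "fingers": [50, 50, 50, 50, 50, 50, 50, 50]
}}

```text
time_s: 3.35
eef_pos: [0.6315, 0.1879, 0.0914]
eef_rot: [0.398, -0.584, 0.399, 0.584]
wrist_force: [0.5, -0.1, 0.3]
opening: 0.501
```

```bash
python3 - <<'E'
from h import *
o=ctrl.get_obs();print(o["eef_pos"].round(4),o["q"].round(3),o["wrist_force"],R.from_quat(np.roll(o["eef_rot"],-1)).as_matrix()[:,2].round(3))
im,c,o=grab("wrist"); cv2.imwrite("pics/w3.png",im)
E
```

```text
[0.6315 0.1879 0.0914] [ 0.109  0.521  1.485  0.     1.138 -1.834] [ 0.4786801 -0.0599691  0.2886957] [-0.364  0.931  0.   ]
```

View pics/w3.png

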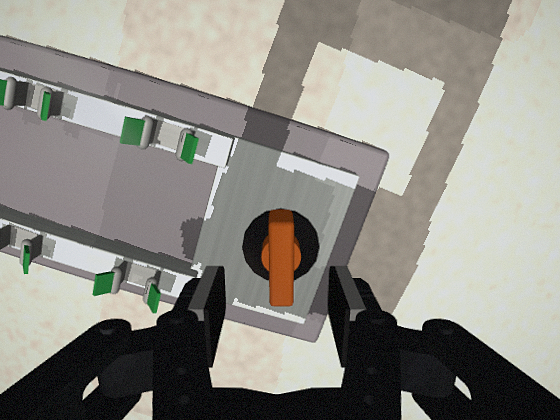

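>>> {"api": "step_arm", "payload": {
  "xyz": [
    [0, 0, -20],
    [0, 0, -42],
    [0, 0, -42],
    [0, 0, -42],
    [0, 0, -42],
    [0, 0, -42],
    [0, 0, -42],
    [0, 0, -42],
    [0, 0, -42]
  ],
  "spin": [0, 0, 0, 0, 0, 0, 0, 0, 0],
  "fingers": [50, 50, 50, 0, 0, 0, 0, 0, 0]
}}

```text
time_s: 4.3
eef_pos: [0.6323, 0.1901, 0.0522]
eef_rot: [0.399, -0.584, 0.397, 0.584]
wrist_force: [-2.6, 5.8, 1.7]
opening: 0.123
```

>>> {"api": "step_arm", "payload": {
  "xyz": [
    [0, 0, -2],
    [0, 0, -2],
    [0, 0, -2]
  ],
  "spin": [0, 0, 0],
  "fingers": [0, 0, 0]
}}

```text
time_s: 4.6
eef_pos: [0.6325, 0.1901, 0.052]
eef_rot: [0.399, -0.584, 0.397, 0.584]
wrist_force: [-8.2, 5.6, 13.3]
opening: 0.13
```

>>> {"api": "step_arm", "payload": {
  "xyz": [
    [0, 0, -1],
    [0, 0, -2],
    [0, 0, -2]
  ],
  "spin": [0, 0, 0],
  "fingers": [0, 0, 0]
}}

```text
time_s: 4.9
eef_pos: [0.6326, 0.1901, 0.0519]
eef_rot: [-0.399, 0.585, -0.397, -0.584]
wrist_force: [-14.5, 4.4, 25.4]
opening: 0.129
```

>>> {"api": "step_arm", "payload": {
  "xyz": [
    [-1, 1, 1],
    [-2, 1, 1],
    [-2, 1, 1]
  ],
  "spin": [0, 0, 0],
  "fingers": [0, 0, 0]
}}

```text
time_s: 5.2
eef_pos: [0.6323, 0.1902, 0.052]
eef_rot: [-0.4, 0.586, -0.397, -0.583]
wrist_force: [-4.6, 2.2, 14.0]
opening: 0.124
```

>>> {"api": "step_arm", "payload": {
  "xyz": [
    [0, 0, -0.14],
    [0, 0, -0.28],
    [0, 0, -0.42],
    [0, 0, -0.56],
    [0, 0, -0.7]
  ],
  "spin": [-0.145, -0.29, -0.435, -0.58, -0.725],
  "fingers": [0, 0, 0, 0, 0]
}}

```text
time_s: 5.7
eef_pos: [0.6322, 0.1901, 0.0519]
eef_rot: [0.582, -0.404, 0.579, 0.403]
wrist_force: [-8.1, 2.0, 19.3]
opening: 0.12
```

>>> {"api": "step_arm", "payload": {
  "xyz": [
    [0, 0, 0],
    [0, 0, 0],
    [0, 0, 0],
    [0, 0, 0]
  ],
  "spin": [-0.145, -0.29, -0.435, -0.58],
  "fingers": [0, 0, 0, 0]
}}

```text
time_s: 6.1
eef_pos: [0.632, 0.1902, 0.0515]
eef_rot: [0.674, -0.221, 0.67, 0.221]
wrist_force: [-6.3, 2.4, 15.3]
opening: 0.123
```

```bash
python3 - <<'E'
from h import *
o=ctrl.get_obs();print(o["eef_pos"].round(5),o["q"].round(3),o["wrist_force"],o["torque"],o["opening"])
im,c,o=grab("wrist"); cv2.imwrite("pics/w4.png",im)
E
```

```text
[0.63204 0.19018 0.0515 ] [ 1.120e-01  5.730e-01  1.499e+00  1.000e-03  1.065e+00 -5.230e-01] [-6.32546512  2.40835088 15.3188154 ] [0.2651528  1.17120758 0.03156049] 0.12299003332808413
```

View pics/w4.png

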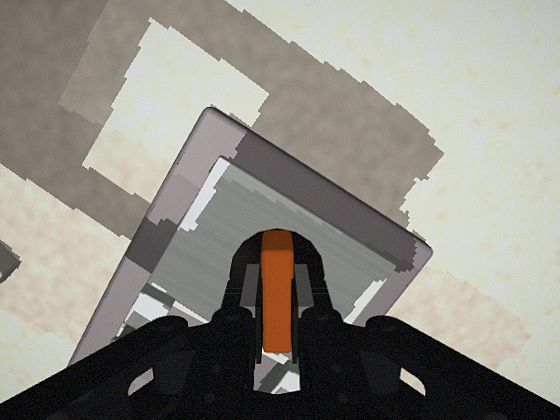

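>>> {"api": "step_arm", "payload": {
  "xyz": [
    [0, 0, -0.5],
    [0, 0, -0.7],
    [0, 0, -0.8],
    [0, 0, -1.0],
    [0, 0, -1.1],
    [0, 0, -1.2],
    [0, 0, -1.4],
    [0, 0, -1.5]
  ],
  "spin": [-0.145, -0.29, -0.435, -0.58, -0.725, -0.87, -1.015, -1.16],
  "fingers": [0, 0, 0, 0, 0, 0, 0, 0]
}}

```text
time_s: 6.95
eef_pos: [0.6319, 0.1904, 0.0503]
eef_rot: [0.684, 0.185, 0.681, -0.183]
wrist_force: [-7.0, 2.5, 18.6]
opening: 0.124
```

>>> {"api": "step_arm", "payload": {
  "xyz": [
    [0, 0, -0.1],
    [0, 0, -0.3],
    [0, 0, -0.4],
    [0, 0, -0.5],
    [0, 0, -0.7],
    [0, 0, -0.8]
  ],
  "spin": [-0.145, -0.29, -0.435, -0.58, -0.725, -0.87],
  "fingers": [0, 0, 0, 0, 0, 0]
}}

```text
time_s: 7.55
eef_pos: [0.6321, 0.1906, 0.0495]
eef_rot: [0.543, 0.456, 0.541, -0.453]
wrist_force: [-6.2, 3.1, 18.2]
opening: 0.121
```

>>> {"api": "step_arm", "payload": {
  "xyz": [
    [0, 0, -0.1],
    [0, 0, -0.3],
    [0, 0, -0.4],
    [0, 0, -0.5],
    [0, 0, -0.7],
    [0, 0, -0.8],
    [0, 0, -0.9],
    [0, 0, -1.1]
  ],
  "spin": [-0.145, -0.29, -0.435, -0.58, -0.725, -0.87, -1.015, -1.16],
  "fingers": [0, 0, 0, 0, 0, 0, 0, 0]
}}

```text
time_s: 8.35
eef_pos: [0.6323, 0.1905, 0.0484]
eef_rot: [0.204, 0.679, 0.204, -0.675]
wrist_force: [-6.8, 2.3, 17.7]
opening: 0.122
```

```bash
python3 - <<'E'
from h import *
o=ctrl.get_obs();print(o["eef_pos"].round(5),o["q"].round(3),o["wrist_force"],o["torque"],o["opening"])
E
```

```text
[0.63234 0.19055 0.04835] [1.130e-01 5.780e-01 1.499e+00 2.000e-03 1.059e+00 2.667e+00] [-6.78804974  2.30799678 17.691867  ] [0.50036215 1.09673116 0.05866291] 0.12243683622544788
```

>>> {"api": "step_arm", "payload": {
  "xyz": [
    [0, 0, 3],
    [0, 0, 3],
    [0, 0, 3],
    [0, 0, 20],
    [0, 0, 40],
    [0, 0, 45],
    [0, 0, 45],
    [0, 0, 45],
    [0, 0, 45],
    [0, 0, 45]
  ],
  "spin": [0, 0, 0, 0, 0, 0.145, 0.29, 0.435, 0.58, 0.725],
  "fingers": [50, 50, 50, 50, 50, 50, 50, 50, 50, 50]
}}

```text
time_s: 9.35
eef_pos: [0.6304, 0.1889, 0.0893]
eef_rot: [0.435, 0.558, 0.434, -0.558]
wrist_force: [-1.2, -0.1, 0.2]
opening: 0.505
```

>>> {"api": "step_arm", "payload": {
  "xyz": [
    [0, 0, 0],
    [0, 0, 0],
    [0, 0, 0],
    [0, 0, 0],
    [0, 0, 0],
    [0, 0, 0],
    [0, 0, 0],
    [0, 0, 0],
    [0, 0, 0],
    [0, 0, 0]
  ],
  "spin": [0.145, 0.29, 0.435, 0.58, 0.725, 0.87, 1.015, 1.16, 1.305, 1.45],
  "fingers": [50, 50, 50, 50, 50, 50, 50, 50, 50, 50]
}}

```text
time_s: 10.35
eef_pos: [0.6303, 0.1889, 0.0893]
eef_rot: [0.695, 0.13, 0.695, -0.13]
wrist_force: [-0.2, -0.4, 0.5]
opening: 0.5
```

>>> {"api": "step_arm", "payload": {
  "xyz": [
    [0, 0, 0],
    [0, 0, 0],
    [0, 0, 0],
    [0, 0, 0],
    [0, 0, 0],
    [0, 0, 0],
    [0, 0, 0],
    [0, 0, 0]
  ],
  "spin": [0.145, 0.29, 0.435, 0.58, 0.725, 0.87, 0.965, 0.965],
  "fingers": [50, 50, 50, 50, 50, 50, 50, 50]
}}

```text
time_s: 11.15
eef_pos: [0.6303, 0.189, 0.0892]
eef_rot: [0.677, -0.206, 0.676, 0.206]
wrist_force: [-0.1, 0.8, 0.5]
opening: 0.499
```

```bash
python3 - <<'E'
from h import *
o=ctrl.get_obs();print(o["eef_pos"].round(4),o["q"].round(3),o["wrist_force"],R.from_quat(np.roll(o["eef_rot"],-1)).as_matrix()[:,2].round(3))
im,c,o=grab("wrist"); cv2.imwrite("pics/w5.png",im)
im,c,o=grab("side"); cv2.imwrite("pics/s5.png",im)
E
```

```text
[0.6303 0.189  0.0892] [ 0.111  0.521  1.49  -0.     1.13  -0.48 ] [-0.07287134  0.83355585  0.5361969 ] [0.83  0.557 0.001]
```

View pics/w5.png

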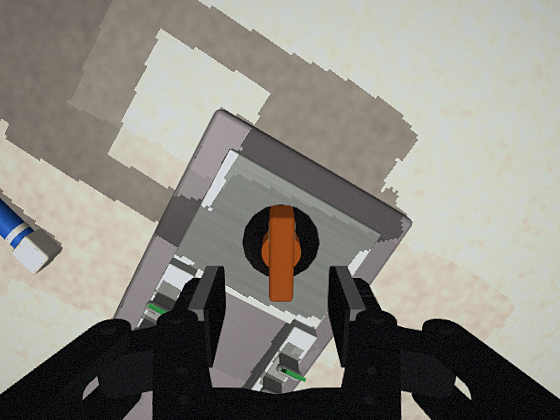

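>>> {"api": "step_arm", "payload": {
  "xyz": [
    [1, 1, -20],
    [1, 1, -42],
    [1, 1, -42],
    [1, 1, -42],
    [1, 1, -42],
    [1, 1, -42],
    [1, 1, -42],
    [0, 1, -44],
    [0, 1, -45],
    [0, 1, -45]
  ],
  "spin": [0, 0, 0, 0, 0, 0, 0, 0, 0, 0],
  "fingers": [50, 50, 0, 0, 0, 0, 0, 0, 0, 0]
}}

```text
time_s: 12.25
eef_pos: [0.6317, 0.1905, 0.0465]
eef_rot: [0.678, -0.206, 0.675, 0.205]
wrist_force: [-1.2, 1.9, 7.3]
opening: 0.124
```

>>> {"api": "step_arm", "payload": {
  "xyz": [
    [0, 0, -1],
    [0, 0, -2],
    [0, 0, -2]
  ],
  "spin": [0, 0, 0],
  "fingers": [0, 0, 0]
}}

```text
time_s: 12.55
eef_pos: [0.6318, 0.1906, 0.0461]
eef_rot: [0.678, -0.206, 0.675, 0.205]
wrist_force: [-7.2, 1.5, 18.9]
opening: 0.121
```

>>> {"api": "step_arm", "payload": {
  "xyz": [
    [0, 0, -0.1],
    [0, 0, -0.3],
    [0, 0, -0.4],
    [0, 0, -0.5],
    [0, 0, -0.7],
    [0, 0, -0.8],
    [0, 0, -0.9],
    [0, 0, -1.1]
  ],
  "spin": [-0.145, -0.29, -0.435, -0.58, -0.725, -0.87, -1.015, -1.16],
  "fingers": [0, 0, 0, 0, 0, 0, 0, 0]
}}

```text
time_s: 13.35
eef_pos: [0.6321, 0.1908, 0.0452]
eef_rot: [0.68, 0.202, 0.677, -0.2]
wrist_force: [-5.7, 1.6, 19.2]
opening: 0.123
```

>>> {"api": "step_arm", "payload": {
  "xyz": [
    [0, 0, -0.1],
    [0, 0, -0.3],
    [0, 0, -0.4],
    [0, 0, -0.5],
    [0, 0, -0.7]
  ],
  "spin": [-0.145, -0.29, -0.435, -0.58, -0.725],
  "fingers": [0, 0, 0, 0, 0]
}}

```text
time_s: 13.85
eef_pos: [0.6324, 0.1908, 0.0445]
eef_rot: [0.564, 0.43, 0.561, -0.427]
wrist_force: [-4.1, 1.7, 17.6]
opening: 0.124
```

```bash
python3 - <<'E'
from h import *
o=ctrl.get_obs();print(o["eef_pos"].round(5),o["q"].round(3),o["wrist_force"],o["torque"],o["opening"])
E
```

```text
[0.63239 0.19076 0.04451] [0.114 0.584 1.499 0.    1.054 1.414] [-4.11479836  1.73842127 17.59606459] [ 0.41778483  0.95619926 -0.00179038] 0.12366264798590995
```

>>> {"api": "step_arm", "payload": {
  "xyz": [
    [0, 0, -0.2],
    [0, 0, -0.4],
    [0, 0, -0.5],
    [0, 0, -0.6],
    [0, 0, -0.8]
  ],
  "spin": [-0.145, -0.29, -0.435, -0.58, -0.725],
  "fingers": [0, 0, 0, 0, 0]
}}

```text
time_s: 14.35
eef_pos: [0.6326, 0.1905, 0.0439]
eef_rot: [0.375, 0.602, 0.374, -0.598]
wrist_force: [-5.1, 1.4, 19.9]
opening: 0.125
```

```bash
python3 - <<'E'
from h import *
o=ctrl.get_obs();print(o["eef_pos"].round(5),o["q"].round(3),o["wrist_force"],o["torque"],o["opening"])
E
```

```text
[0.63255 0.19055 0.04389] [0.113 0.585 1.499 0.    1.052 2.139] [-5.14650565  1.35409224 19.88969079] [ 0.19132497  1.0378422  -0.01665048] 0.12515558602587565
```

>>> {"api": "step_arm", "payload": {
  "xyz": [
    [0, 0, 0],
    [0, 0, 0],
    [0, 0, 0]
  ],
  "spin": [-0.145, -0.29, -0.435],
  "fingers": [0, 0, 0]
}}

```text
time_s: 14.65
eef_pos: [0.6326, 0.1904, 0.0439]
eef_rot: [0.237, 0.668, 0.236, -0.665]
wrist_force: [-5.3, 0.7, 19.5]
opening: 0.125
```

```bash
python3 - <<'E'
from h import *
o=ctrl.get_obs();print(o["eef_pos"].round(5),o["q"].round(3),o["wrist_force"],o["torque"],o["opening"])
E
```

```text
[0.63255 0.19036 0.04387] [ 0.113  0.585  1.499 -0.     1.052  2.574] [-5.26249285  0.66303504 19.54188977] [0.12419439 0.83399416 0.05656496] 0.12484743160985749
```

>>> {"api": "step_arm", "payload": {
  "xyz": [
    [0, 0, 3],
    [0, 0, 3],
    [0, 0, 3],
    [0, 0, 30],
    [0, 0, 60],
    [1, 20, 100],
    [1, 40, 140],
    [2, 60, 180],
    [2, 60, 198],
    [2, 60, 198]
  ],
  "spin": [0, 0, 0, 0, 0, 0.145, 0.29, 0.435, 0.58, 0.725],
  "fingers": [50, 50, 50, 50, 50, 50, 50, 50, 50, 50]
}}

```text
time_s: 15.65
eef_pos: [0.6338, 0.2511, 0.2412]
eef_rot: [0.462, 0.538, 0.46, -0.534]
wrist_force: [-0.5, -0.6, -0.0]
opening: 0.497
```

>>> {"api": "step_arm", "payload": {
  "xyz": [
    [0, 0, 0],
    [0, 0, 0],
    [0, 0, 0],
    [0, 0, 0],
    [0, 0, 0],
    [0, 0, 0],
    [0, 0, 0],
    [0, 0, 0],
    [0, 0, 0],
    [0, 0, 0]
  ],
  "spin": [0.145, 0.29, 0.435, 0.58, 0.725, 0.87, 1.015, 1.16, 1.305, 1.45],
  "fingers": [50, 50, 50, 50, 50, 50, 50, 50, 50, 50]
}}

```text
time_s: 16.65
eef_pos: [0.6317, 0.2498, 0.2359]
eef_rot: [0.7, 0.096, 0.701, -0.097]
wrist_force: [0.2, -0.6, -0.4]
opening: 0.503
```

>>> {"api": "step_arm", "payload": {
  "xyz": [
    [0, 0, 0],
    [0, 0, 0],
    [0, 0, 0]
  ],
  "spin": [0.145, 0.28, 0.28],
  "fingers": [50, 50, 50]
}}

```text
time_s: 16.95
eef_pos: [0.6318, 0.2498, 0.2359]
eef_rot: [0.707, -0.001, 0.708, 0.0]
wrist_force: [-0.8, 0.7, 0.2]
opening: 0.504
```

```bash
python3 - <<'E'
from h import *
im,c,o=grab("wrist"); cv2.imwrite("pics/w6.png",im); print(o["eef_pos"],o["eef_rot"],o["time_s"])
for col in("orange","blue"):
  for ce,a,m in blobs(im,col,30):
    ys,xs=np.nonzero(m); p=unproj(c,np.c_[xs,ys],.053 if col=="orange" else .012)[:,:2]; e=np.linalg.eigh(np.cov(p.T))[1][:,1]
    print(col,ce.round(),a,p.mean(0).round(4),np.arctan2(e[1],e[0]).round(3))
    if col=="orange" and a>200:
       x,y=map(int,ce); print(x,y);cv2.imwrite("pics/w6c.png",cv2.resize(im[y-40:y+40,x-60:x+60],None,fx=6,fy=6,interpolation=cv2.INTER_NEAREST))
E
```

```text
[0.63177222 0.24976356 0.23592091] [ 7.06693915e-01 -7.56475090e-04  7.07518858e-01  4.51066027e-04] 16.95
orange [276. 255.] 590 [0.6312 0.1913] 2.281
276 255
orange [283. 247.] 66 [0.6374 0.1993] 2.255
blue [503. 126.] 2803 [0.8498 0.3067] 2.279
blue [ 17. 303.] 40 [0.3369 0.112 ] 1.015
blue [ 60. 315.] 975 [0.3886 0.1002] 2.939
```

View pics/w6c.png

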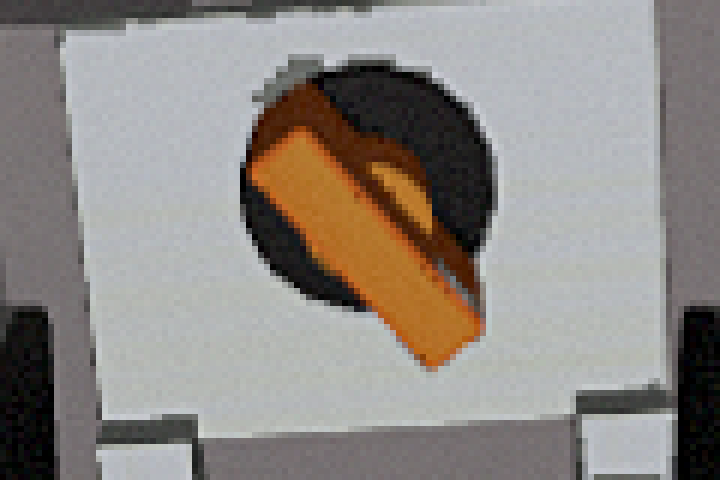

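>>> {"api": "step_arm", "payload": {
  "xyz": [
    [0, -40, -20],
    [1, -62, -50],
    [1, -62, -100],
    [1, -62, -145],
    [1, -62, -145],
    [1, -62, -145]
  ],
  "spin": [0.145, 0.29, 0.435, 0.58, 0.7, 0.7],
  "fingers": [50, 50, 50, 50, 50, 50]
}}

```text
time_s: 17.6
eef_pos: [0.6315, 0.1876, 0.0891]
eef_rot: [0.663, -0.241, 0.666, 0.242]
wrist_force: [0.4, 0.3, 0.6]
opening: 0.503
```

```bash
python3 - <<'E'
from h import *
im,c,o=grab("wrist"); cv2.imwrite("pics/w7.png",im); print(o["eef_pos"],o["eef_rot"],o["time_s"])
a=cv2.imread("pics/w3.png")[190:320,220:340]; b=im[190:320,220:340]
cv2.imwrite("pics/cmp.png",cv2.resize(np.hstack([a,b]),None,fx=3.3,fy=3.3,interpolation=cv2.INTER_NEAREST))
E
```

```text
[0.63154956 0.18762706 0.08913856] [ 0.66299732 -0.24139921  0.66599959  0.24208579] 17.6
```

View pics/cmp.png

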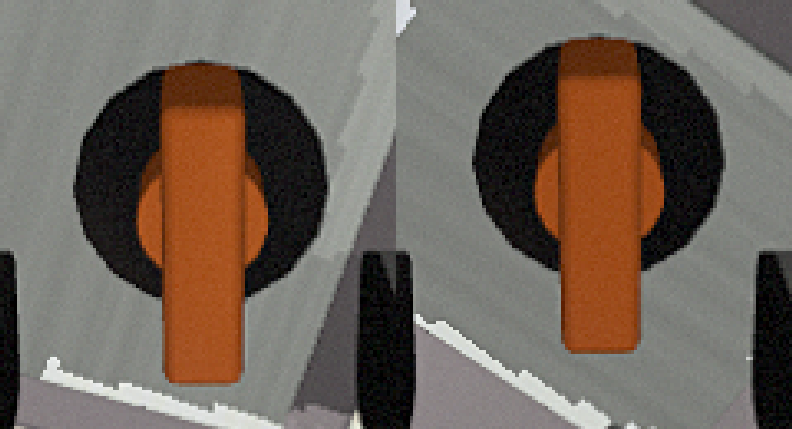

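```bash
python3 - <<'E'
from h import *
from bench import ctrl
for f,z in(("w3",.0914),("w5",.0892),("w7",.0891)):
    im=cv2.imread(f"pics/{f}.png"); h=cv2.cvtColor(im,cv2.COLOR_BGR2HSV)
    v=im[:,:,2].astype(float)
    m=cv2.inRange(h,np.array((3,120,40)),np.array((20,255,255)))
    # top width near far rows (lower end of wing)
    ys=np.nonzero(m[:,275:290].sum(1)>0)[0]
    bot=np.array([np.nonzero(m[:,x])[0].max() for x in range(274,288)])
    b=bot.mean()
    r=np.arange(int(b)-15,int(b)-5); L=[];Rr=[]
    for y in r:
        row=im[y,:,2].astype(float)-im[y,:,0]; xs=np.nonzero(m[y])[0]
        g=np.gradient(row); 
        # subpixel 50% crossing
        mid=row[int(xs.mean())-4:int(xs.mean())+4].mean()
        def cross(i,s):
            while row[i]>mid/2+0: i+=s
            return i-s*( (mid/2-row[i])/(row[i-s]-row[i]) )
        L.append(cross(int(xs.mean()),-1)); Rr.append(cross(int(xs.mean()),1))
    p=v[:,276:286].mean(1); g=np.gradient(p); t=[(y,round(g[y],1)) for y in range(195,300) if abs(g[y])>8]
    print(f,"bot",b,"width",np.mean(Rr)-np.mean(L),t)
    # black flange width
    blk=(im.max(2)<45)
    best=max(range(215,275),key=lambda y:0)
    ws=[]
    for y in range(225,270):
        xs=np.nonzero(blk[y,230:330])[0]
        if len(xs): ws.append((xs.max()-xs.min()+1,y))
    print(max(ws))
E
```

```text
w3 bot 305.0 width 23.40148519312936 [(207, np.float64(-24.8)), (208, np.float64(-34.4)), (210, np.float64(10.1)), (221, np.float64(15.5)), (222, np.float64(20.7)), (223, np.float64(14.7)), (224, np.float64(8.1))]
(np.int64(77), 247)
w5 bot 300.85714285714283 width 23.649685275991203 [(203, np.float64(-18.9)), (204, np.float64(-28.8)), (206, np.float64(8.1)), (216, np.float64(9.6)), (217, np.float64(22.4)), (218, np.float64(18.6))]
(np.int64(76), 245)
w7 bot 296.0 width 23.32835201732422 [(199, np.float64(-9.4)), (200, np.float64(-23.3)), (201, np.float64(-10.9)), (212, np.float64(17.4)), (213, np.float64(21.2)), (214, np.float64(11.8)), (295, np.float64(-18.6)), (296, np.float64(-9.4))]
(np.int64(76), 239)
```

```bash
python3 - <<'E'
from h import *
o=ctrl.get_obs()
for f,z,r0,r1 in(("w3",.0914,222.1,305.5),("w5",.0892,217.2,301.4),("w7",.0891,213,296)):
    o2=dict(o);p=o["eef_pos"].copy();p[2]=z;o2["eef_pos"]=p;c=cam("wrist",o2)
    for zz in(.059,.0554,.053):
        a=unproj(c,[(281,r0),(281,r1)],zz); print(f,zz,np.linalg.norm(a[0]-a[1]).round(5))
E
```

```text
w3 0.059 0.04298
w3 0.0554 0.04392
w3 0.053 0.04455
w5 0.059 0.04246
w5 0.0554 0.0434
w5 0.053 0.04403
w7 0.059 0.04146
w7 0.0554 0.04238
w7 0.053 0.043
```

Left screw is home: wing length of 43 mm only fits a 53 mm top height. Moving to the right screw.

>>> {"api": "step_arm", "payload": {
  "xyz": [
    [0, 0, 40],
    [5, -50, 40],
    [8, -100, 40],
    [11, -150, 40],
    [15, -200, 40],
    [18, -250, 40],
    [21, -300, 40],
    [25, -346, 40],
    [25, -346, 20],
    [25, -346, 3]
  ],
  "spin": [0.145, 0.29, 0.435, 0.58, 0.725, 0.87, 0.93, 0.93, 0.93, 0.93],
  "fingers": [50, 50, 50, 50, 50, 50, 50, 50, 50, 50]
}}

```text
time_s: 18.65
eef_pos: [0.6594, -0.1607, 0.0964]
eef_rot: [-0.487, 0.514, -0.486, -0.511]
wrist_force: [-0.1, 0.4, -0.5]
opening: 0.497
```

>>> {"api": "step_arm", "payload": {
  "xyz": [
    [0, 0, 0],
    [0, 0, 0],
    [0, 0, 0]
  ],
  "spin": [0, 0, 0],
  "fingers": [50, 50, 50]
}}

```text
time_s: 18.95
eef_pos: [0.6588, -0.1568, 0.0957]
eef_rot: [-0.485, 0.515, -0.485, -0.514]
wrist_force: [-0.9, -0.2, 0.5]
opening: 0.5
```

```bash
python3 - <<'E'
from h import *
im,c,o=grab("wrist"); cv2.imwrite("pics/w8.png",im); print(o["eef_pos"],o["q"].round(3),R.from_quat(np.roll(o["eef_rot"],-1)).as_matrix()[:,2].round(3),o["time_s"])
E
```

```text
[ 0.65877262 -0.15678677  0.09568056] [-0.409  0.549  1.432  0.     1.159 -2.04 ] [-0.06   0.998 -0.001] 18.95
```

View pics/w8.png

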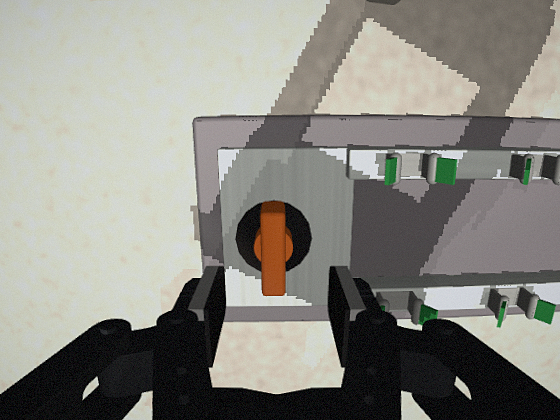

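>>> {"api": "step_arm", "payload": {
  "xyz": [
    [-1, -2, -20],
    [-1, -2, -45],
    [-1, -2, -47],
    [-1, -2, -47],
    [-1, -2, -47],
    [-1, -2, -47],
    [-1, -2, -47],
    [-1, -2, -47],
    [-1, -2, -47]
  ],
  "spin": [0, 0, 0, 0, 0, 0, 0, 0, 0],
  "fingers": [50, 50, 0, 0, 0, 0, 0, 0, 0]
}}

```text
time_s: 19.9
eef_pos: [0.6571, -0.159, 0.0482]
eef_rot: [0.485, -0.514, 0.485, 0.515]
wrist_force: [-1.3, 5.8, -2.3]
opening: 0.127
```

>>> {"api": "step_arm", "payload": {
  "xyz": [
    [-0.5, 0, -1],
    [-1, 0, -2],
    [-1, 0, -3],
    [-1, 0, -3]
  ],
  "spin": [0, 0, 0, 0],
  "fingers": [0, 0, 0, 0]
}}

```text
time_s: 20.3
eef_pos: [0.6571, -0.159, 0.048]
eef_rot: [-0.485, 0.515, -0.484, -0.514]
wrist_force: [-4.8, 8.3, 12.9]
opening: 0.124
```

>>> {"api": "step_arm", "payload": {
  "xyz": [
    [0, 1.5, -1],
    [0, 1.5, -1],
    [0, 1.5, -1.1],
    [0, 1.5, -1.2],
    [0, 1.5, -1.4],
    [0, 1.5, -1.5],
    [0, 1.5, -1.7],
    [0, 1.5, -1.8]
  ],
  "spin": [0, 0, -0.145, -0.29, -0.435, -0.58, -0.725, -0.87],
  "fingers": [0, 0, 0, 0, 0, 0, 0, 0]
}}

```text
time_s: 21.1
eef_pos: [0.6572, -0.1588, 0.0477]
eef_rot: [0.658, -0.261, 0.657, 0.26]
wrist_force: [-9.4, 5.8, 20.3]
opening: 0.13
```

>>> {"api": "step_arm", "payload": {
  "xyz": [
    [0, 0, 0],
    [0, 0, -0.1],
    [0, 0, -0.2],
    [0, 0, -0.3],
    [0, 0, -0.5],
    [0, 0, -0.6],
    [0, 0, -0.7],
    [0, 0, -0.9]
  ],
  "spin": [-0.145, -0.29, -0.435, -0.58, -0.725, -0.87, -1.015, -1.16],
  "fingers": [0, 0, 0, 0, 0, 0, 0, 0]
}}

```text
time_s: 21.9
eef_pos: [0.6572, -0.1585, 0.0466]
eef_rot: [0.693, 0.142, 0.692, -0.143]
wrist_force: [-8.9, 6.4, 19.1]
opening: 0.123
```

>>> {"api": "step_arm", "payload": {
  "xyz": [
    [0, 0, -0.1],
    [0, 0, -0.3],
    [0, 0, -0.4],
    [0, 0, -0.5],
    [0, 0, -0.7],
    [0, 0, -0.8],
    [0, 0, -0.9],
    [0, 0, -1.1]
  ],
  "spin": [-0.145, -0.29, -0.435, -0.58, -0.725, -0.87, -1.015, -1.16],
  "fingers": [0, 0, 0, 0, 0, 0, 0, 0]
}}

```text
time_s: 22.7
eef_pos: [0.6575, -0.1586, 0.0455]
eef_rot: [0.502, 0.499, 0.5, -0.498]
wrist_force: [-8.7, 6.2, 18.1]
opening: 0.124
```

>>> {"api": "step_arm", "payload": {
  "xyz": [
    [0, 0, -0.1],
    [0, 0, -0.3],
    [0, 0, -0.4],
    [0, 0, -0.5],
    [0, 0, -0.7],
    [0, 0, -0.8],
    [0, 0, -0.9],
    [0, 0, -1.1]
  ],
  "spin": [-0.145, -0.29, -0.435, -0.58, -0.725, -0.87, -1.015, -1.16],
  "fingers": [0, 0, 0, 0, 0, 0, 0, 0]
}}

```text
time_s: 23.5
eef_pos: [0.6575, -0.1588, 0.0444]
eef_rot: [0.147, 0.693, 0.145, -0.691]
wrist_force: [-8.0, 5.4, 18.0]
opening: 0.127
```

```bash
python3 - <<'E'
from h import *
o=ctrl.get_obs();print(o["eef_pos"].round(5),o["q"].round(3),o["wrist_force"],o["torque"],o["opening"])
E
```

```text
[ 0.65754 -0.15883  0.04436] [-0.412  0.614  1.45   0.     1.074  2.313] [-8.03163928  5.41663635 17.97268841] [1.04891162 1.47601098 0.03622125] 0.12686790759233785
```

>>> {"api": "step_arm", "payload": {
  "xyz": [
    [0, 0, 3],
    [0, 0, 3],
    [0, 0, 3],
    [0, 0, 20],
    [0, 0, 40],
    [0, 0, 45],
    [0, 0, 45],
    [0, 0, 45],
    [0, 0, 45],
    [0, 0, 45]
  ],
  "spin": [0, 0, 0, 0, 0, 0.145, 0.29, 0.435, 0.58, 0.725],
  "fingers": [50, 50, 50, 50, 50, 50, 50, 50, 50, 50]
}}

```text
time_s: 24.5
eef_pos: [0.6564, -0.1588, 0.0859]
eef_rot: [0.386, 0.593, 0.385, -0.593]
wrist_force: [-0.1, 1.3, -0.1]
opening: 0.499
```

>>> {"api": "step_arm", "payload": {
  "xyz": [
    [0, 0, 0],
    [0, 0, 0],
    [0, 0, 0],
    [0, 0, 0],
    [0, 0, 0],
    [0, 0, 0],
    [0, 0, 0],
    [0, 0, 0],
    [0, 0, 0],
    [0, 0, 0]
  ],
  "spin": [0.145, 0.29, 0.435, 0.58, 0.725, 0.87, 1.015, 1.16, 1.305, 1.45],
  "fingers": [50, 50, 50, 50, 50, 50, 50, 50, 50, 50]
}}

```text
time_s: 25.5
eef_pos: [0.6564, -0.1588, 0.0859]
eef_rot: [0.682, 0.188, 0.681, -0.188]
wrist_force: [0.2, -0.4, -0.4]
opening: 0.502
```

>>> {"api": "step_arm", "payload": {
  "xyz": [
    [0, 0, 0],
    [0, 0, 0],
    [0, 0, 0],
    [0, 0, 0],
    [0, 0, 0],
    [0, 0, 0],
    [0, 0, 0],
    [0, 0, 0]
  ],
  "spin": [0.145, 0.29, 0.435, 0.58, 0.725, 0.87, 0.965, 0.965],
  "fingers": [50, 50, 50, 50, 50, 50, 50, 50]
}}

```text
time_s: 26.3
eef_pos: [0.6564, -0.1588, 0.0858]
eef_rot: [0.692, -0.148, 0.691, 0.148]
wrist_force: [0.3, 0.7, 1.2]
opening: 0.499
```

```bash
python3 - <<'E'
from h import *
im,c,o=grab("wrist"); cv2.imwrite("pics/w9.png",im); print(o["eef_pos"],o["q"].round(3),R.from_quat(np.roll(o["eef_rot"],-1)).as_matrix()[:,2].round(3),o["time_s"])
E
```

```text
[ 0.65641401 -0.15879535  0.0857596 ] [-0.413  0.558  1.441 -0.     1.142 -0.834] [0.913 0.409 0.001] 26.3
```

View pics/w9.png

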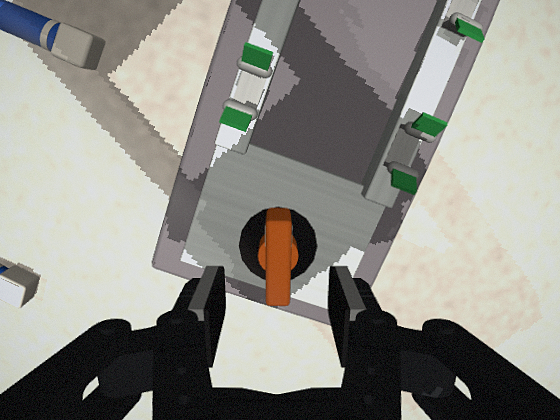

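Well aligned. Regrip at TCP z about 0.043.

>>> {"api": "step_arm", "payload": {
  "xyz": [
    [0, 0, -20],
    [0, 0, -42],
    [0, 0, -42],
    [0, 0, -42],
    [0, 0, -42],
    [0, 0, -42],
    [0, 0, -42],
    [-1, 0, -44],
    [-1, 0, -45],
    [-1, 0, -45]
  ],
  "spin": [0, 0, 0, 0, 0, 0, 0, 0, 0, 0],
  "fingers": [50, 50, 0, 0, 0, 0, 0, 0, 0, 0]
}}

```text
time_s: 27.35
eef_pos: [0.6569, -0.1585, 0.0433]
eef_rot: [0.693, -0.148, 0.69, 0.147]
wrist_force: [-1.1, 5.2, 15.7]
opening: 0.127
```

>>> {"api": "step_arm", "payload": {
  "xyz": [
    [0, 0, -0.5],
    [0, 0, -0.6],
    [0, 0, -0.8],
    [0, 0, -0.9],
    [0, 0, -1.1],
    [0, 0, -1.2],
    [0, 0, -1.3],
    [0, 0, -1.4]
  ],
  "spin": [-0.145, -0.29, -0.435, -0.58, -0.725, -0.87, -1.015, -1.16],
  "fingers": [0, 0, 0, 0, 0, 0, 0, 0]
}}

```text
time_s: 28.15
eef_pos: [0.6572, -0.1584, 0.0423]
eef_rot: [0.66, 0.258, 0.657, -0.257]
wrist_force: [-0.5, 4.6, 16.3]
opening: 0.129
```

>>> {"api": "step_arm", "payload": {
  "xyz": [
    [0, 0, -0.1],
    [0, 0, -0.3],
    [0, 0, -0.4],
    [0, 0, -0.5],
    [0, 0, -0.7],
    [0, 0, -0.8],
    [0, 0, -0.9],
    [0, 0, -1.1]
  ],
  "spin": [-0.145, -0.29, -0.435, -0.58, -0.725, -0.87, -1.015, -1.16],
  "fingers": [0, 0, 0, 0, 0, 0, 0, 0]
}}

```text
time_s: 28.95
eef_pos: [0.6574, -0.1587, 0.0412]
eef_rot: [0.411, 0.578, 0.408, -0.575]
wrist_force: [-0.4, 4.6, 17.0]
opening: 0.127
```

>>> {"api": "step_arm", "payload": {
  "xyz": [
    [0, 0, -0.1],
    [0, 0, -0.2],
    [0, 0, -0.3]
  ],
  "spin": [-0.145, -0.29, -0.435],
  "fingers": [0, 0, 0]
}}

```text
time_s: 29.25
eef_pos: [0.6574, -0.1588, 0.0409]
eef_rot: [0.277, 0.653, 0.274, -0.65]
wrist_force: [-0.2, 3.2, 16.0]
opening: 0.126
```

>>> {"api": "step_arm", "payload": {
  "xyz": [
    [0, 0, -0.4],
    [0, 0, -0.5],
    [0, 0, -0.6]
  ],
  "spin": [-0.145, -0.29, -0.435],
  "fingers": [0, 0, 0]
}}

```text
time_s: 29.55
eef_pos: [0.6574, -0.159, 0.0408]
eef_rot: [0.13, 0.697, 0.128, -0.694]
wrist_force: [-1.7, 3.3, 18.7]
opening: 0.128
```

>>> {"api": "step_arm", "payload": {
  "xyz": [
    [0, 0, 0],
    [0, 0, 0],
    [0, 0, 0]
  ],
  "spin": [-0.145, -0.29, -0.435],
  "fingers": [0, 0, 0]
}}

```text
time_s: 29.85
eef_pos: [0.6572, -0.1591, 0.0408]
eef_rot: [-0.024, 0.708, -0.025, -0.705]
wrist_force: [-2.4, 3.6, 19.5]
opening: 0.125
```

>>> {"api": "step_arm", "payload": {
  "xyz": [
    [0, 0, 3],
    [0, 0, 3],
    [0, 0, 3],
    [0, 0, 30],
    [0, 0, 60],
    [-30, 10, 100],
    [-70, 30, 140],
    [-110, 50, 170],
    [-150, 70, 190],
    [-195, 80, 198]
  ],
  "spin": [0, 0, 0, 0, 0, 0.145, 0.29, 0.435, 0.58, 0.725],
  "fingers": [50, 50, 50, 50, 50, 50, 50, 50, 50, 50]
}}

```text
time_s: 30.85
eef_pos: [0.4683, -0.0804, 0.2336]
eef_rot: [0.233, 0.668, 0.232, -0.667]
wrist_force: [-0.5, -0.8, 1.0]
opening: 0.502
```

>>> {"api": "step_arm", "payload": {
  "xyz": [
    [0, 0, 0],
    [0, 0, 0],
    [0, 0, 0],
    [0, 0, 0],
    [0, 0, 0],
    [0, 0, 0],
    [0, 0, 0],
    [0, 0, 0]
  ],
  "spin": [0.145, 0.29, 0.435, 0.58, 0.725, 0.87, 0.9, 0.9],
  "fingers": [50, 50, 50, 50, 50, 50, 50, 50]
}}

```text
time_s: 31.65
eef_pos: [0.4687, -0.081, 0.2316]
eef_rot: [-0.497, -0.503, -0.497, 0.503]
wrist_force: [0.2, -0.3, 0.1]
opening: 0.5
```

```bash
cat > ble.py <<'E'
from h import *
import sys
def run(n,tag):
    im,c,o=grab(n); cv2.imwrite(f"pics/{n}_{tag}.png",im)
    print(n,o["eef_pos"].round(4),"yaw",np.arctan2(*R.from_quat(np.roll(o["eef_rot"],-1)).as_matrix()[[1,0],2]).round(3),o["time_s"])
    for ce,a,m in blobs(im,"blue",60):
        ys,xs=np.nonzero(m); p=unproj(c,np.c_[xs,ys],.013)[:,:2]; e=np.linalg.eigh(np.cov(p.T))[1][:,1]; e*=np.sign(e[0]); t=(p-p.mean(0))@e
        if p[:,0].max()>.75: continue
        ctr=p.mean(0)+e*(t.max()+t.min())/2
        print(" blue",ce.round(),a,"mid",ctr.round(4),"ang",np.arctan2(e[1],e[0]).round(3),"L",np.ptp(t).round(3))
if __name__=="__main__":
    for n in sys.argv[2:]: run(n,sys.argv[1])
E
python3 ble.py a wrist side scene
```

```text
wrist [ 0.4687 -0.081   0.2316] yaw -1.582 31.65
 blue [303. 145.] 65 mid [ 0.5044 -0.1065] ang 1.554 L 0.015
 blue [301. 212.] 1855 mid [ 0.4362 -0.1053] ang -0.017 L 0.123
 blue [454. 210.] 1846 mid [ 0.4373 -0.2574] ang -0.042 L 0.122
 blue [106. 245.] 1657 mid [0.4042 0.0932] ang -0.232 L 0.124
side [ 0.4687 -0.0809  0.2317] yaw -1.583 31.7
 blue [267. 202.] 157 mid [0.4059 0.0931] ang -0.238 L 0.117
 blue [278. 259.] 192 mid [ 0.4382 -0.1072] ang -0.015 L 0.118
 blue [282. 312.] 272 mid [ 0.438  -0.2596] ang -0.048 L 0.118
scene [ 0.4688 -0.081   0.2318] yaw -1.583 31.75
 blue [296. 203.] 82 mid [0.4019 0.0931] ang -0.236 L 0.116
 blue [255. 233.] 93 mid [ 0.4347 -0.1072] ang -0.012 L 0.117
 blue [216. 256.] 124 mid [ 0.4348 -0.2604] ang -0.047 L 0.12
```

View pics/wrist_a.png

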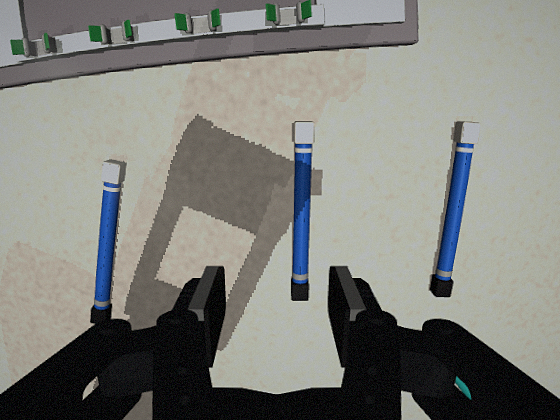

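View pics/side_a.png

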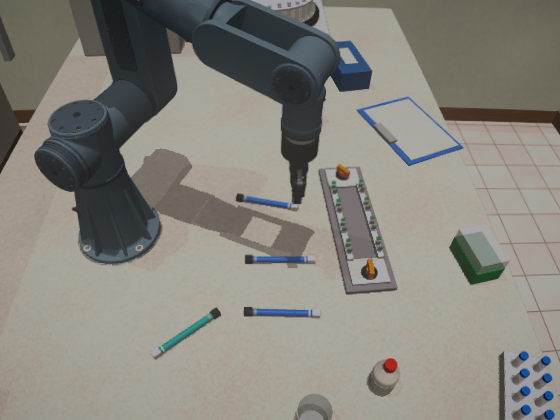

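Three blue electrodes: A (0.404, 0.093) was knocked, B is at (0.436, -0.106) and C at (0.437, -0.259). All three cameras agree. I pick B first.

>>> {"api": "step_arm", "payload": {
  "xyz": [
    [-16, -12, -45],
    [-32, -25, -90],
    [-32, -25, -140],
    [-32, -25, -180],
    [-32, -25, -200],
    [-32, -25, -213],
    [-32, -25, -213],
    [-32, -25, -213]
  ],
  "spin": [0, 0, 0, 0, 0, 0, 0, 0],
  "fingers": [50, 50, 50, 50, 50, 50, 50, 50]
}}

```text
time_s: 32.6
eef_pos: [0.4371, -0.106, 0.0192]
eef_rot: [-0.497, -0.502, -0.498, 0.503]
wrist_force: [-0.6, -0.4, -0.1]
opening: 0.497
```

```bash
python3 ble.py b wrist
```

```text
wrist [ 0.4371 -0.106   0.0192] yaw -1.581 32.6
 blue [275. 118.] 475 mid [ 0.5042 -0.1067] ang 1.554 L 0.015
 blue [274. 259.] 9757 mid [ 0.4408 -0.1056] ang -0.016 L 0.114
```

View pics/wrist_b.png

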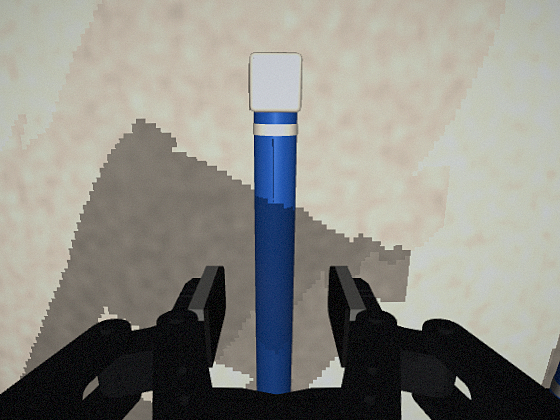

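>>> {"api": "step_arm", "payload": {
  "xyz": [
    [0, 0, -3],
    [0, 0, -3],
    [0, 0, -3],
    [0, 0, -3],
    [0, 0, -3],
    [0, 0, -3],
    [0, 0, 15],
    [0, 0, 50],
    [0, 0, 90]
  ],
  "spin": [0, 0, 0, 0, 0, 0, 0, 0, 0],
  "fingers": [0, 0, 0, 0, 0, 0, 0, 0, 0]
}}

```text
time_s: 33.55
eef_pos: [0.4357, -0.1053, 0.1091]
eef_rot: [-0.497, -0.502, -0.499, 0.503]
wrist_force: [0.7, -0.3, -0.7]
opening: 0.151
```

```bash
python3 ble.py c wrist
```

```text
wrist [ 0.4357 -0.1053  0.1091] yaw -1.58 33.55
 blue [525. 112.] 156 mid [ 0.505 -0.26 ] ang 1.518 L 0.017
 blue [277. 119.] 503 mid [ 0.4991 -0.1067] ang 1.556 L 0.025
 blue [507. 210.] 4284 mid [ 0.4368 -0.257 ] ang -0.043 L 0.124
 blue [276. 259.] 9551 mid [ 0.3947 -0.1053] ang -0.013 L 0.188
 blue [  4. 264.] 1264 mid [0.4033 0.0873] ang -0.245 L 0.124
 blue [485. 311.] 109 mid [ 0.3677 -0.2532] ang 1.274 L 0.019
```

View pics/wrist_c.png

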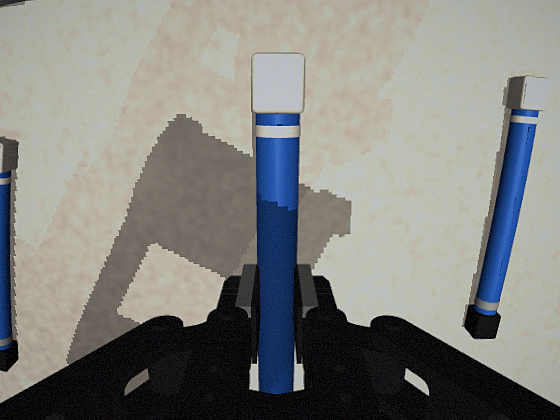

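```bash
python3 - <<'E'
from h import *
o=ctrl.get_obs(); c=cam("wrist",o)
print((unproj(c,[(277,53.5),(278,112)],o["eef_pos"][2]+.002)-o["eef_pos"]).round(4))
E
```

```text
[[ 0.088  -0.0014  0.002 ]
 [ 0.0692 -0.0016  0.002 ]]
```

>>> {"api": "step_arm", "payload": {
  "xyz": [
    [40, 16, 0],
    [85, 34, 0],
    [130, 52, 0],
    [170, 70, 0],
    [212, 86, 0],
    [212, 86, 0],
    [212, 86, -10],
    [212, 86, -20],
    [212, 86, -25],
    [212, 86, -25]
  ],
  "spin": [0.04, 0.08, 0.08, 0.08, 0.08, 0.08, 0.08, 0.08, 0.08, 0.08],
  "fingers": [0, 0, 0, 0, 0, 0, 0, 0, 0, 0]
}}

```text
time_s: 34.6
eef_pos: [0.6472, -0.0203, 0.0826]
eef_rot: [0.516, 0.482, 0.518, -0.483]
wrist_force: [0.6, 1.2, -0.9]
opening: 0.152
```

```bash
python3 ble.py d wrist
```

```text
wrist [ 0.6472 -0.0203  0.0826] yaw -1.501 34.6
 blue [277. 119.] 504 mid [ 0.7114 -0.0169] ang -1.504 L 0.022
 blue [276. 259.] 9656 mid [ 0.6193 -0.0228] ang 0.065 L 0.166
```

View pics/wrist_d.png

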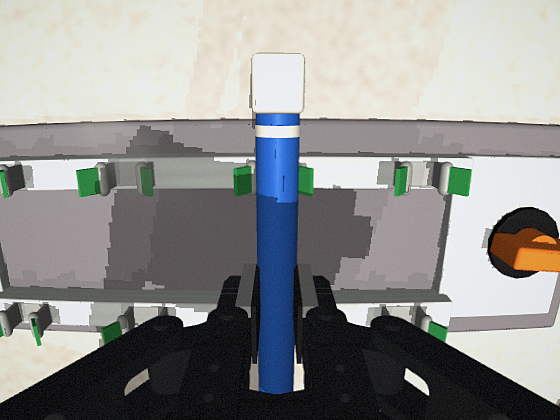

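```bash
cat > slot.py <<'E'
from h import *
im=cv2.imread("pics/"+__import__("sys").argv[1]+".png"); o=ctrl.get_obs(); c=cam("wrist",o)
for ce,a,m in blobs(im,"green",40): print(ce.round(1),a,unproj(c,ce,.053)[0].round(4))
E
python3 slot.py wrist_d
```

```text
[242.  180.5] 465 [ 0.6863 -0.0031  0.053 ]
[305.5 180.6] 383 [ 0.6882 -0.0308  0.053 ]
[400.2 180.5] 307 [ 0.6914 -0.0727  0.053 ]
[459.1 181. ] 571 [ 0.6933 -0.0998  0.053 ]
[ 87.9 181.6] 562 [0.6814 0.0664 0.053 ]
[  3.4 183.3] 124 [0.6782 0.1089 0.053 ]
[ 35.8 332.2] 99 [0.5985 0.103  0.053 ]
[437.4 331.1] 251 [ 0.6159 -0.1055  0.053 ]
[110.9 331.9] 293 [0.6037 0.0608 0.053 ]
```

>>> {"api": "step_arm", "payload": {
  "xyz": [
    [1, 1, -10],
    [1, 1, -20],
    [1, 1, -24],
    [1, 1, -26]
  ],
  "spin": [0, 0, 0, 0],
  "fingers": [0, 0, 0, 0]
}}

```text
time_s: 35.05
eef_pos: [0.6494, -0.0189, 0.0575]
eef_rot: [0.517, 0.482, 0.518, -0.482]
wrist_force: [-3.2, 0.6, 5.5]
opening: 0.156
```

>>> {"api": "step_arm", "payload": {
  "xyz": [
    [0, 0, -2],
    [0, 0, -4],
    [0, 0, -6],
    [0, 0, -6]
  ],
  "spin": [0, 0, 0, 0],
  "fingers": [0, 0, 0, 0]
}}

```text
time_s: 35.45
eef_pos: [0.6511, -0.0189, 0.0531]
eef_rot: [0.518, 0.483, 0.517, -0.481]
wrist_force: [0.3, 1.2, 3.1]
opening: 0.155
```

>>> {"api": "step_arm", "payload": {
  "xyz": [
    [-1, 0, -1],
    [-2, 0, -2],
    [-2, 0, -4],
    [-2, 0, -4]
  ],
  "spin": [0, 0, 0, 0],
  "fingers": [0, 0, 0, 0]
}}

```text
time_s: 35.85
eef_pos: [0.648, -0.019, 0.0479]
eef_rot: [0.517, 0.482, 0.517, -0.482]
wrist_force: [2.8, 0.6, 3.1]
opening: 0.157
```

>>> {"api": "step_arm", "payload": {
  "xyz": [
    [0, 0, -1],
    [0, 0, -2],
    [0, 0, -2]
  ],
  "spin": [0, 0, 0],
  "fingers": [0, 0, 0]
}}

```text
time_s: 36.15
eef_pos: [0.6481, -0.019, 0.0477]
eef_rot: [0.517, 0.482, 0.517, -0.482]
wrist_force: [-3.1, 1.3, 14.8]
opening: 0.16
```

>>> {"api": "step_arm", "payload": {
  "xyz": [
    [0, 0, 2],
    [0, 0, 2],
    [0, 0, 2],
    [0, 0, 2],
    [0, 0, 30],
    [0, 0, 70],
    [-40, 0, 110],
    [-70, 0, 150]
  ],
  "spin": [0, 0, 0, 0, 0, 0, 0, 0],
  "fingers": [38, 38, 38, 38, 38, 50, 50, 50]
}}

```text
time_s: 36.95
eef_pos: [0.5804, -0.0189, 0.1909]
eef_rot: [0.517, 0.482, 0.518, -0.482]
wrist_force: [0.1, 0.1, 0.7]
opening: 0.499
```

```bash
python3 ble.py e wrist side; python3 slot.py wrist_e
```

```text
wrist [ 0.5804 -0.0189  0.1909] yaw -1.5 36.95
 blue [284.  11.] 125 mid [ 0.7225 -0.0147] ang -1.5 L 0.016
 blue [283. 107.] 3566 mid [ 0.6473 -0.02  ] ang 0.07 L 0.137
 blue [282. 206.] 100 mid [ 0.5698 -0.0254] ang -1.516 L 0.016
 blue [507. 323.] 964 mid [ 0.4629 -0.2579] ang -0.016 L 0.074
 blue [157. 315.] 166 mid [0.4544 0.0853] ang -0.554 L 0.029
 blue [144. 398.] 114 mid [0.3518 0.1037] ang -0.472 L 0.021
side [ 0.5801 -0.0189  0.1986] yaw -1.499 37.0
 blue [359. 224.] 164 mid [0.6592 0.0048] ang 0.071 L 0.12
 blue [282. 312.] 273 mid [ 0.4379 -0.2596] ang -0.049 L 0.118
[200.5  54. ] 151 [0.6867 0.04   0.053 ]
[263.3  53.4] 184 [ 0.6897 -0.0035  0.053 ]
[303.9  53.1] 192 [ 0.692  -0.0315  0.053 ]
[366.2  54.1] 143 [ 0.695  -0.0749  0.053 ]
[161.3  54.9] 223 [0.6847 0.0676 0.053 ]
[405.2  55.4] 225 [ 0.6969 -0.1027  0.053 ]
[101.8  57.6] 109 [0.6814 0.1108 0.053 ]
[66.4 57.4] 129 [0.681  0.1376 0.053 ]
[ 77.8 171.5] 196 [0.5982 0.1323 0.053 ]
[112.5 172.3] 58 [0.5991 0.1047 0.053 ]
[170.1 167.6] 95 [0.6054 0.0605 0.053 ]
[205.6 169.8] 127 [0.6055 0.0339 0.053 ]
[264.5 170. ] 159 [ 0.6083 -0.0096  0.053 ]
[301.5 169.9] 162 [ 0.6103 -0.0368  0.053 ]
[360.4 169.9] 124 [ 0.6136 -0.0806  0.053 ]
[397.2 170.4] 191 [ 0.6154 -0.1084  0.053 ]
```

View pics/wrist_e.png

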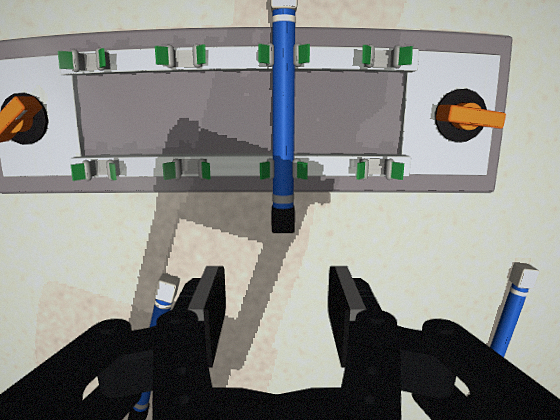

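>>> {"api": "step_arm", "payload": {
  "xyz": [
    [-28, -48, 0],
    [-57, -96, 0],
    [-86, -144, 0],
    [-115, -192, 0],
    [-143, -239, 0],
    [-143, -239, -50],
    [-143, -239, -95],
    [-143, -239, -95],
    [-143, -239, -95]
  ],
  "spin": [-0.06, -0.115, -0.115, -0.115, -0.115, -0.115, -0.115, -0.115, -0.115],
  "fingers": [50, 50, 50, 50, 50, 50, 50, 50, 50]
}}

```text
time_s: 37.95
eef_pos: [0.4383, -0.2571, 0.095]
eef_rot: [-0.487, -0.511, -0.49, 0.511]
wrist_force: [1.1, -0.4, 1.2]
opening: 0.495
```

```bash
python3 ble.py f wrist
```

```text
wrist [ 0.4383 -0.2571  0.095 ] yaw -1.615 37.95
 blue [278. 114.] 202 mid [ 0.5047 -0.2616] ang 1.521 L 0.015
 blue [279. 220.] 4925 mid [ 0.4368 -0.2587] ang -0.045 L 0.123
 blue [278. 332.] 117 mid [ 0.3668 -0.2557] ang 1.523 L 0.015
```

View pics/wrist_f.png

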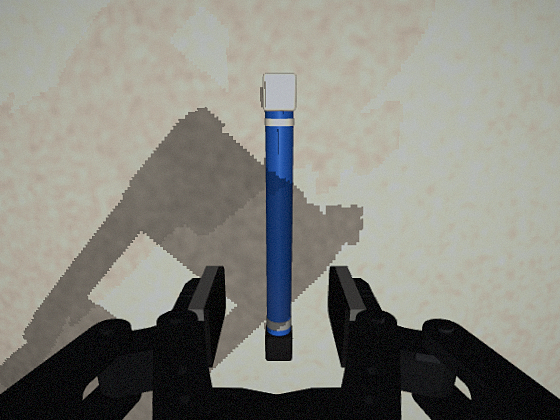

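>>> {"api": "step_arm", "payload": {
  "xyz": [
    [-2, -1, -40],
    [-2, -1, -70],
    [-2, -1, -79],
    [-2, -1, -79],
    [-2, -1, -79]
  ],
  "spin": [0, 0, 0, 0, 0],
  "fingers": [50, 50, 50, 50, 50]
}}

```text
time_s: 38.5
eef_pos: [0.4387, -0.2599, 0.0191]
eef_rot: [0.49, 0.511, 0.488, -0.511]
wrist_force: [-0.2, -0.2, 0.8]
opening: 0.502
```

>>> {"api": "step_arm", "payload": {
  "xyz": [
    [0, 0, 0],
    [0, 0, 0],
    [0, 0, 0],
    [0, 0, 0],
    [0, 0, 0],
    [0, 0, 40],
    [0, 0, 85],
    [0, 0, 93],
    [0, 0, 93]
  ],
  "spin": [0, 0, 0, 0, 0, 0, 0, 0, 0],
  "fingers": [0, 0, 0, 0, 0, 0, 0, 0, 0]
}}

```text
time_s: 39.4
eef_pos: [0.4383, -0.2602, 0.1125]
eef_rot: [0.491, 0.511, 0.487, -0.511]
wrist_force: [-0.1, -0.2, -0.8]
opening: 0.156
```

```bash
python3 ble.py g wrist
```

```text
wrist [ 0.4383 -0.2602  0.1125] yaw -1.615 39.4
 blue [276. 120.] 490 mid [ 0.502  -0.2638] ang 1.524 L 0.025
 blue [276. 259.] 9356 mid [ 0.3968 -0.2593] ang -0.043 L 0.19
```

View pics/wrist_g.png

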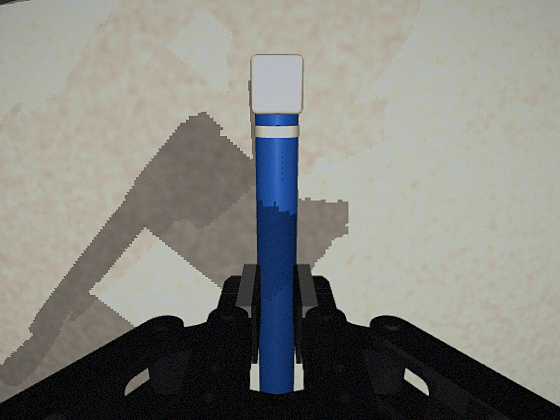

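>>> {"api": "step_arm", "payload": {
  "xyz": [
    [36, 28, 0],
    [72, 57, 0],
    [108, 86, 0],
    [144, 114, 0],
    [180, 143, 0],
    [215, 171, 0],
    [215, 171, 0],
    [215, 171, -20],
    [215, 171, -27],
    [215, 171, -27]
  ],
  "spin": [0.04, 0.08, 0.115, 0.115, 0.115, 0.115, 0.115, 0.115, 0.115, 0.115],
  "fingers": [0, 0, 0, 0, 0, 0, 0, 0, 0, 0]
}}

```text
time_s: 40.45
eef_pos: [0.6493, -0.0877, 0.0795]
eef_rot: [0.515, 0.481, 0.519, -0.483]
wrist_force: [-0.4, -0.2, -1.3]
opening: 0.154
```

```bash
python3 ble.py h wrist; python3 slot.py wrist_h
```

```text
wrist [ 0.6493 -0.0877  0.0795] yaw -1.501 40.45
 blue [124. 110.] 309 mid [ 0.7135 -0.0037] ang -1.498 L 0.019
 blue [276. 120.] 481 mid [ 0.7131 -0.0833] ang -1.501 L 0.022
 blue [118. 133.] 283 mid [ 0.7028 -0.0026] ang -1.084 L 0.023
 blue [276. 259.] 9435 mid [ 0.6226 -0.0899] ang 0.071 L 0.164
 blue [136. 244.] 4914 mid [ 0.6396 -0.0081] ang 0.087 L 0.112
[247.  175.6] 466 [ 0.6915 -0.073   0.053 ]
[311.2 175.4] 487 [ 0.6935 -0.1004  0.053 ]
[ 89.7 176.7] 584 [ 0.6865 -0.0034  0.053 ]
[149.6 179.6] 179 [ 0.6869 -0.0306  0.053 ]
[  3.3 178.6] 128 [0.6833 0.0392 0.053 ]
[ 36.2 330.5] 100 [0.6036 0.0333 0.053 ]
[112.9 330.8] 317 [ 0.6084 -0.009   0.053 ]
```

View pics/wrist_h.png

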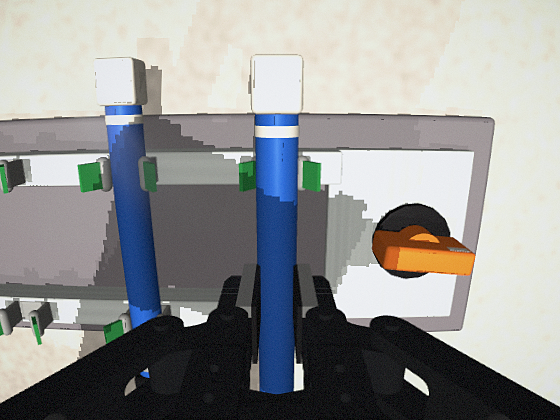

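>>> {"api": "step_arm", "payload": {
  "xyz": [
    [4, -1, 0],
    [4, -1, -8],
    [4, -1, -16],
    [4, -1, -20]
  ],
  "spin": [0, 0, 0, 0],
  "fingers": [0, 0, 0, 0]
}}

```text
time_s: 40.9
eef_pos: [0.6553, -0.0889, 0.0618]
eef_rot: [0.517, 0.482, 0.518, -0.482]
wrist_force: [-0.0, 0.1, -0.5]
opening: 0.153
```

>>> {"api": "step_arm", "payload": {
  "xyz": [
    [0, 0, -2],
    [0, 0, -4],
    [0, 0, -6],
    [0, 0, -6]
  ],
  "spin": [0, 0, 0, 0],
  "fingers": [0, 0, 0, 0]
}}

```text
time_s: 41.3
eef_pos: [0.6565, -0.0888, 0.0578]
eef_rot: [0.518, 0.482, 0.517, -0.482]
wrist_force: [-1.3, 1.7, 4.2]
opening: 0.149
```

>>> {"api": "step_arm", "payload": {
  "xyz": [
    [-1, 0, -2],
    [-2, 0, -4],
    [-2, 0, -6],
    [-2, 0, -6]
  ],
  "spin": [0, 0, 0, 0],
  "fingers": [0, 0, 0, 0]
}}

```text
time_s: 41.7
eef_pos: [0.6548, -0.0888, 0.0512]
eef_rot: [0.518, 0.482, 0.517, -0.482]
wrist_force: [2.5, 2.3, -0.5]
opening: 0.155
```

>>> {"api": "step_arm", "payload": {
  "xyz": [
    [0, 0, -1],
    [0, 0, -2],
    [0, 0, -2]
  ],
  "spin": [0, 0, 0],
  "fingers": [0, 0, 0]
}}

```text
time_s: 42.0
eef_pos: [0.6541, -0.0888, 0.0497]
eef_rot: [0.517, 0.482, 0.517, -0.482]
wrist_force: [-1.0, 2.2, 7.7]
opening: 0.157
```

>>> {"api": "step_arm", "payload": {
  "xyz": [
    [0, 0, -1],
    [0, 0, -1]
  ],
  "spin": [0, 0],
  "fingers": [0, 0]
}}

```text
time_s: 42.2
eef_pos: [0.6542, -0.0888, 0.0497]
eef_rot: [0.517, 0.482, 0.517, -0.482]
wrist_force: [-4.1, 2.7, 13.2]
opening: 0.154
```

>>> {"api": "step_arm", "payload": {
  "xyz": [
    [0, 0, 2],
    [0, 0, 2],
    [0, 0, 2],
    [0, 0, 2],
    [0, 0, 30],
    [0, 0, 70],
    [-40, 0, 110],
    [-70, 30, 150],
    [-70, 30, 150],
    [-70, 30, 150]
  ],
  "spin": [0, 0, 0, 0, 0, 0, 0, 0, 0, 0],
  "fingers": [38, 38, 38, 38, 38, 50, 50, 50, 50, 50]
}}

```text
time_s: 43.2
eef_pos: [0.5844, -0.0585, 0.1999]
eef_rot: [0.519, 0.482, 0.516, -0.481]
wrist_force: [0.6, 0.5, 0.2]
opening: 0.502
```

```bash
python3 ble.py i wrist side
```

```text
wrist [ 0.5844 -0.0585  0.1999] yaw -1.499 43.2
 blue [227.  18.] 119 mid [ 0.7219 -0.0108] ang -1.51 L 0.017
 blue [325.  17.] 119 mid [ 0.7285 -0.0874] ang -1.504 L 0.016
 blue [230. 110.] 3333 mid [ 0.6475 -0.0161] ang 0.071 L 0.136
 blue [323. 108.] 3334 mid [ 0.6539 -0.0927] ang 0.073 L 0.136
 blue [320. 204.] 90 mid [ 0.5761 -0.0978] ang -1.534 L 0.017
 blue [232. 205.] 93 mid [ 0.5697 -0.022 ] ang -1.47 L 0.017
 blue [123. 312.] 222 mid [0.4548 0.0813] ang -0.798 L 0.025
side [ 0.5843 -0.059   0.1982] yaw -1.499 43.25
 blue [360. 224.] 161 mid [0.6592 0.0048] ang 0.069 L 0.12
 blue [365. 245.] 206 mid [ 0.6646 -0.067 ] ang 0.075 L 0.121
```

View pics/wrist_i.png

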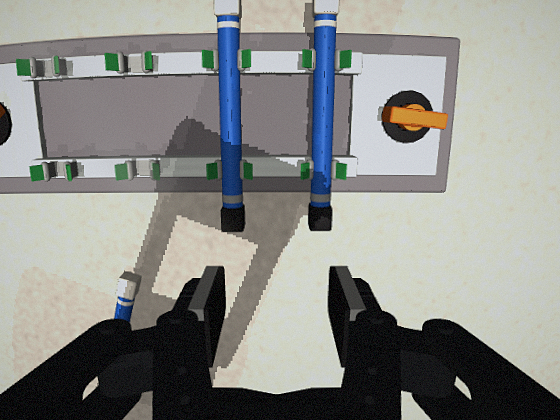

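>>> {"api": "step_arm", "payload": {
  "xyz": [
    [-30, 25, 0],
    [-60, 50, 0],
    [-90, 76, 0],
    [-120, 101, 0],
    [-150, 126, 0],
    [-181, 152, 0],
    [-181, 152, -50],
    [-181, 152, -100],
    [-181, 152, -103],
    [-181, 152, -103]
  ],
  "spin": [-0.1, -0.2, -0.305, -0.305, -0.305, -0.305, -0.305, -0.305, -0.305, -0.305],
  "fingers": [50, 50, 50, 50, 50, 50, 50, 50, 50, 50]
}}

```text
time_s: 44.3
eef_pos: [0.4019, 0.0928, 0.0935]
eef_rot: [-0.437, -0.554, -0.439, 0.557]
wrist_force: [0.5, 0.0, 0.7]
opening: 0.503
```

```bash
python3 ble.py j wrist
```

```text
wrist [0.4019 0.0928 0.0935] yaw -1.805 44.3
 blue [270. 107.] 191 mid [0.471  0.0788] ang 1.334 L 0.015
 blue [271. 215.] 5037 mid [0.4044 0.0947] ang -0.231 L 0.124
 blue [272. 328.] 119 mid [0.3363 0.1109] ang 1.337 L 0.015
```

View pics/wrist_j.png

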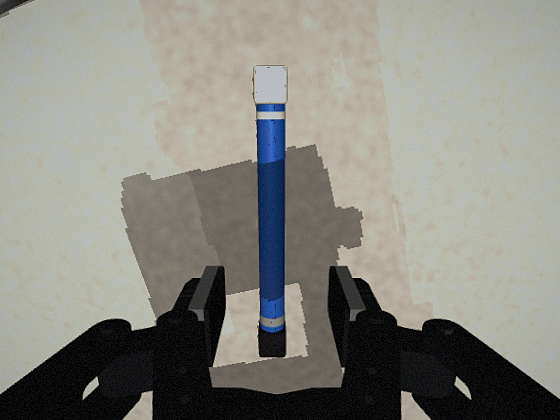

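>>> {"api": "step_arm", "payload": {
  "xyz": [
    [1, 2, -40],
    [1, 2, -68],
    [1, 2, -76],
    [1, 2, -76],
    [1, 2, -76]
  ],
  "spin": [0, 0, 0, 0, 0],
  "fingers": [50, 50, 50, 50, 50]
}}

```text
time_s: 44.85
eef_pos: [0.4059, 0.0948, 0.0206]
eef_rot: [0.439, 0.556, 0.437, -0.554]
wrist_force: [0.4, 1.1, -0.2]
opening: 0.498
```

>>> {"api": "step_arm", "payload": {
  "xyz": [
    [0, 0, 0],
    [0, 0, 0],
    [0, 0, 0],
    [0, 0, 0],
    [0, 0, 0],
    [0, 0, 40],
    [0, 0, 85],
    [0, 0, 93],
    [0, 0, 93]
  ],
  "spin": [0, 0, 0, 0, 0, 0, 0, 0, 0],
  "fingers": [0, 0, 0, 0, 0, 0, 0, 0, 0]
}}

```text
time_s: 45.75
eef_pos: [0.4057, 0.095, 0.114]
eef_rot: [0.439, 0.556, 0.437, -0.554]
wrist_force: [-1.2, -0.5, -1.1]
opening: 0.141
```

```bash
python3 ble.py k wrist
```

```text
wrist [0.4057 0.095  0.114 ] yaw -1.805 45.75
 blue [276. 117.] 483 mid [0.4692 0.0798] ang 1.343 L 0.025
 blue [276. 257.] 9244 mid [0.3653 0.1041] ang -0.231 L 0.192
```

View pics/wrist_k.png

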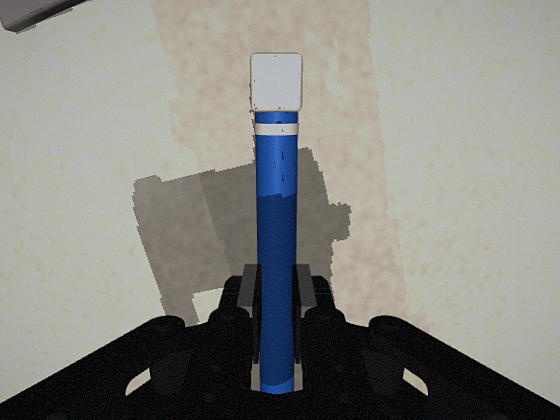

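The opening of 0.141 is less than the 0.153 I got on the other tubes, so the grip sits above the axis. I will set it down and grip 4 mm lower.

>>> {"api": "step_arm", "payload": {
  "xyz": [
    [0, 0, -45],
    [0, 0, -85],
    [0, 0, -93],
    [0, 0, -93],
    [0, 0, -93],
    [0, 0, -93],
    [0, 0, -93],
    [0, 0, -97],
    [0, 0, -97]
  ],
  "spin": [0, 0, 0, 0, 0, 0, 0, 0, 0],
  "fingers": [0, 0, 0, 0, 40, 40, 40, 40, 40]
}}

```text
time_s: 46.7
eef_pos: [0.4036, 0.095, 0.0144]
eef_rot: [-0.438, -0.555, -0.438, 0.555]
wrist_force: [0.3, 0.8, 0.3]
opening: 0.401
```

>>> {"api": "step_arm", "payload": {
  "xyz": [
    [0, 0, 0],
    [0, 0, 0],
    [0, 0, 0],
    [0, 0, 0],
    [0, 0, 0],
    [0, 0, 40],
    [0, 0, 85],
    [0, 0, 97],
    [0, 0, 97]
  ],
  "spin": [0, 0, 0, 0, 0, 0, 0, 0, 0],
  "fingers": [0, 0, 0, 0, 0, 0, 0, 0, 0]
}}

```text
time_s: 47.6
eef_pos: [0.406, 0.095, 0.114]
eef_rot: [0.44, 0.556, 0.437, -0.553]
wrist_force: [0.3, 0.6, -1.1]
opening: 0.158
```

```bash
python3 ble.py l wrist; python3 -c "
import cv2,numpy as np
cv2.imwrite('pics/l2.png',np.hstack([cv2.imread('pics/wrist_k.png')[:,140:420],cv2.imread('pics/wrist_l.png')[:,140:420]]))"
```

```text
wrist [0.406 0.095 0.114] yaw -1.805 47.6
 blue [276. 119.] 514 mid [0.4687 0.0794] ang 1.338 L 0.026
 blue [276. 259.] 9714 mid [0.365  0.1042] ang -0.233 L 0.191
```

View pics/l2.png

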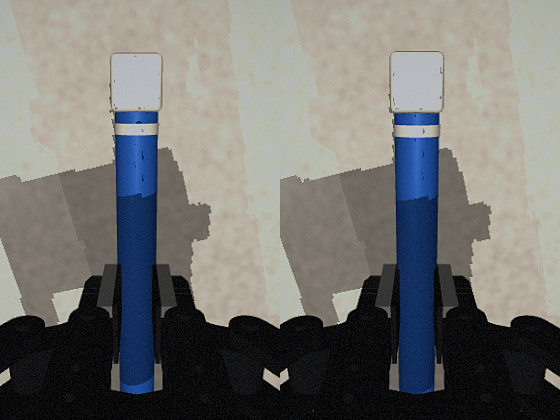

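>>> {"api": "step_arm", "payload": {
  "xyz": [
    [45, 5, 0],
    [90, 10, 0],
    [135, 15, 0],
    [180, 20, 0],
    [232, 26, 0],
    [232, 26, 0],
    [232, 26, 0],
    [232, 26, -15],
    [232, 26, -25],
    [232, 26, -25]
  ],
  "spin": [0.1, 0.2, 0.305, 0.305, 0.305, 0.305, 0.305, 0.305, 0.305, 0.305],
  "fingers": [0, 0, 0, 0, 0, 0, 0, 0, 0, 0]
}}

```text
time_s: 48.65
eef_pos: [0.633, 0.121, 0.0841]
eef_rot: [0.516, 0.481, 0.519, -0.483]
wrist_force: [-0.5, -0.3, -1.1]
opening: 0.156
```

```bash
python3 ble.py m wrist; python3 slot.py wrist_m
```

```text
wrist [0.633  0.121  0.0841] yaw -1.5 48.65
 blue [554. 112.] 83 mid [ 0.7157 -0.0291] ang -1.56 L 0.007
 blue [276. 119.] 530 mid [0.6973 0.1252] ang -1.5 L 0.023
 blue [539. 250.] 5143 mid [ 0.6354 -0.0417] ang 0.136 L 0.148
 blue [276. 259.] 9779 mid [0.6041 0.1184] ang 0.073 L 0.168
 blue [515. 359.] 163 mid [ 0.5547 -0.0471] ang 1.25 L 0.026
[246.2 170.5] 447 [0.6766 0.1368 0.053 ]
[308.8 170.7] 466 [0.6785 0.1094 0.053 ]
[404.2 171. ] 294 [0.6816 0.0669 0.053 ]
[462.9 171.6] 558 [0.6835 0.0397 0.053 ]
[547.5 173.8] 118 [ 0.6863 -0.0031  0.053 ]
[555.3 319.8] 173 [ 0.6092 -0.0322  0.053 ]
[516.  323.8] 103 [ 0.6063 -0.0087  0.053 ]
[440. 326.] 381 [0.6039 0.034  0.053 ]
```

View pics/wrist_m.png

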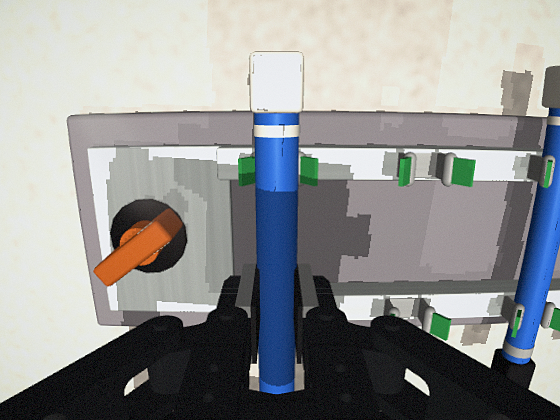

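>>> {"api": "step_arm", "payload": {
  "xyz": [
    [5, 0, -8],
    [5, 0, -16],
    [5, 0, -24],
    [4, 0, -27],
    [4, 0, -29]
  ],
  "spin": [0, 0, 0, 0, 0],
  "fingers": [0, 0, 0, 0, 0]
}}

```text
time_s: 49.2
eef_pos: [0.6394, 0.1211, 0.0571]
eef_rot: [0.517, 0.482, 0.518, -0.482]
wrist_force: [-0.2, 0.1, -1.2]
opening: 0.154
```

>>> {"api": "step_arm", "payload": {
  "xyz": [
    [0, 0, -2],
    [0, 0, -4],
    [-1, 0, -6],
    [-1, 0, -6]
  ],
  "spin": [0, 0, 0, 0],
  "fingers": [0, 0, 0, 0]
}}

```text
time_s: 49.6
eef_pos: [0.6406, 0.121, 0.0536]
eef_rot: [0.518, 0.483, 0.516, -0.481]
wrist_force: [0.3, -0.3, 4.9]
opening: 0.155
```

>>> {"api": "step_arm", "payload": {
  "xyz": [
    [-1, 0, -2],
    [-1, 0, -4],
    [-1, 0, -5],
    [-1, 0, -5]
  ],
  "spin": [0, 0, 0, 0],
  "fingers": [0, 0, 0, 0]
}}

```text
time_s: 50.0
eef_pos: [0.6387, 0.121, 0.0472]
eef_rot: [0.518, 0.482, 0.517, -0.482]
wrist_force: [1.6, -1.3, -0.7]
opening: 0.157
```

>>> {"api": "step_arm", "payload": {
  "xyz": [
    [0, 0, -1],
    [0, 0, -2],
    [0, 0, -2]
  ],
  "spin": [0, 0, 0],
  "fingers": [0, 0, 0]
}}

```text
time_s: 50.3
eef_pos: [0.6382, 0.1208, 0.046]
eef_rot: [0.518, 0.482, 0.517, -0.482]
wrist_force: [-0.4, -0.8, 8.7]
opening: 0.153
```

>>> {"api": "step_arm", "payload": {
  "xyz": [
    [0, 0, -1],
    [0, 0, -1]
  ],
  "spin": [0, 0],
  "fingers": [0, 0]
}}

```text
time_s: 50.5
eef_pos: [0.6382, 0.1208, 0.0459]
eef_rot: [0.518, 0.482, 0.517, -0.482]
wrist_force: [-4.8, -1.6, 15.3]
opening: 0.157
```

>>> {"api": "step_arm", "payload": {
  "xyz": [
    [0, 0, 2],
    [0, 0, 2],
    [0, 0, 2],
    [0, 0, 2],
    [0, 0, 30],
    [0, 0, 70],
    [-40, -30, 110],
    [-70, -80, 160],
    [-70, -110, 195],
    [-70, -110, 195]
  ],
  "spin": [0, 0, 0, 0, 0, 0, 0, 0, 0, 0],
  "fingers": [38, 38, 38, 38, 38, 50, 50, 50, 50, 50]
}}

```text
time_s: 51.5
eef_pos: [0.5676, 0.0095, 0.2413]
eef_rot: [0.518, 0.482, 0.517, -0.482]
wrist_force: [1.3, 0.8, 0.0]
opening: 0.503
```

>>> {"api": "step_arm", "payload": {
  "xyz": [
    [0, 0, 0],
    [0, 0, 0]
  ],
  "spin": [0, 0],
  "fingers": [50, 50]
}}

```text
time_s: 51.7
eef_pos: [0.5681, 0.0107, 0.2391]
eef_rot: [0.517, 0.483, 0.517, -0.482]
wrist_force: [-0.2, 0.9, -1.3]
opening: 0.497
```

```bash
python3 ble.py n wrist side scene; python3 -c "
import cv2,numpy as np
for n,(a,b,c,d) in {'side':(140,310,300,420),'scene':(190,320,250,400)}.items():
  im=cv2.imread(f'pics/{n}_n.png')[a:b,c:d]; f=min(800/im.shape[1],600/im.shape[0]);cv2.imwrite(f'pics/{n}_nc.png',cv2.resize(im,None,fx=f,fy=f,interpolation=cv2.INTER_CUBIC))"
```

```text
wrist [0.5681 0.0107 0.2391] yaw -1.501 51.7
 blue [319.  13.] 88 mid [ 0.7228 -0.0167] ang -1.476 L 0.016
 blue [404.  15.] 81 mid [ 0.7291 -0.0928] ang -1.449 L 0.017
 blue [149.  16.] 82 mid [0.7121 0.1341] ang -1.56 L 0.017
 blue [318.  95.] 2628 mid [ 0.6488 -0.0225] ang 0.07 L 0.134
 blue [400.  96.] 2599 mid [ 0.6554 -0.0983] ang 0.071 L 0.134
 blue [153.  95.] 2533 mid [0.6386 0.1294] ang 0.069 L 0.134
 blue [394. 180.] 84 mid [ 0.5791 -0.1034] ang -1.546 L 0.017
 blue [316. 181.] 80 mid [ 0.5725 -0.0279] ang -1.515 L 0.016
side [0.5675 0.0114 0.2379] yaw -1.5 51.75
 blue [348. 187.] 141 mid [0.6486 0.1493] ang 0.053 L 0.121
 blue [359. 225.] 176 mid [0.6589 0.0047] ang 0.071 L 0.121
 blue [365. 245.] 213 mid [ 0.6642 -0.0671] ang 0.074 L 0.122
scene [0.5673 0.0118 0.2372] yaw -1.5 51.8
 blue [350. 232.] 108 mid [0.6181 0.1421] ang 0.059 L 0.12
 blue [319. 255.] 129 mid [ 0.629  -0.0014] ang 0.067 L 0.123
 blue [304. 267.] 140 mid [ 0.6337 -0.0732] ang 0.071 L 0.122
```

View pics/wrist_n.png

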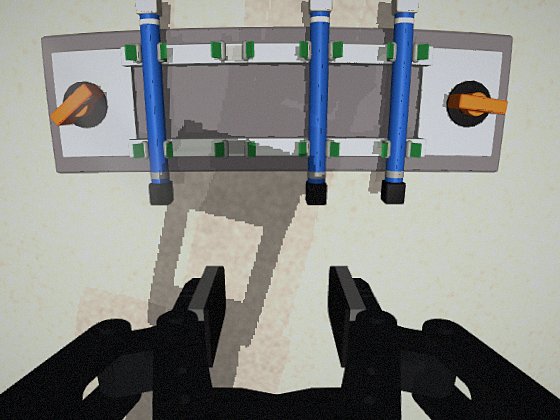

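View pics/side_nc.png

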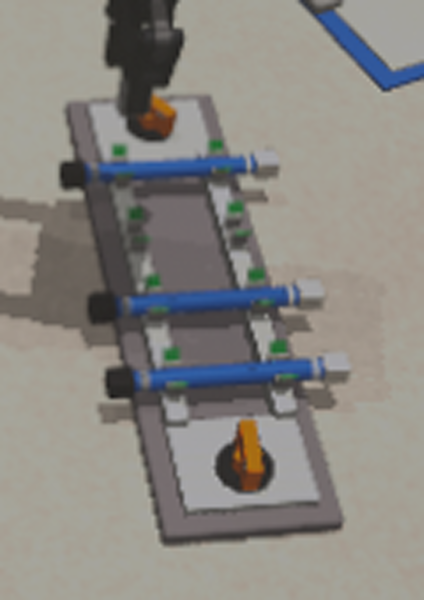

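View pics/scene_nc.png

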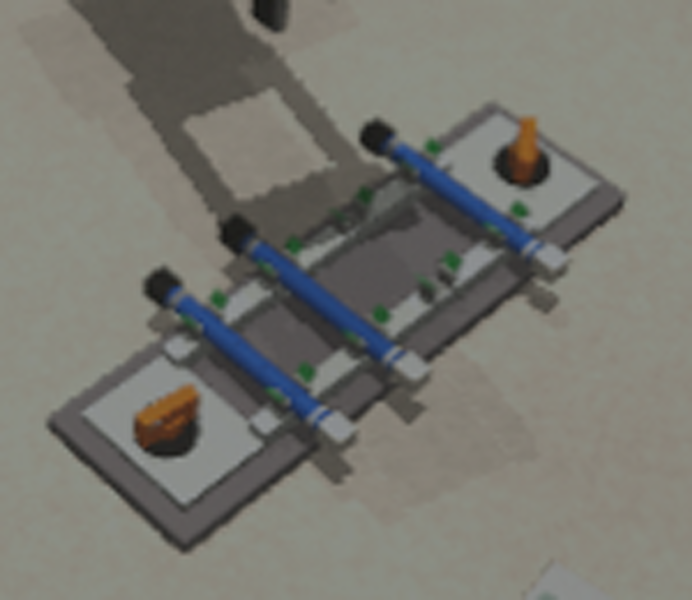

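View pics/side_n.png

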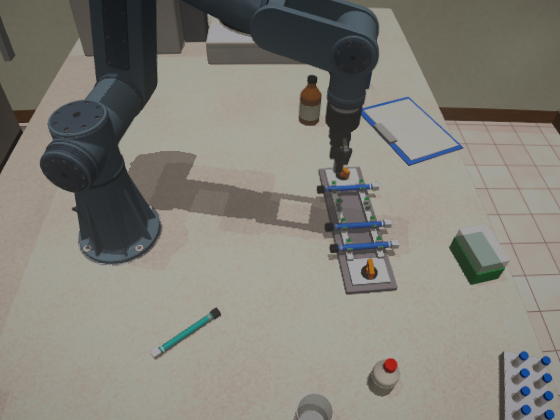

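```bash
cat > tri.py <<'E'
from h import *
import sys
def ends(n,tag):
    im=cv2.imread(f"pics/{n}_{tag}.png"); r=[]
    h=cv2.cvtColor(im,cv2.COLOR_BGR2HSV); mk=cv2.inRange(h,np.array((98,100,25)),np.array((128,255,255)))
    N,l,s,c=cv2.connectedComponentsWithStats(mk); cm=cam(n)
    for i in range(1,N):
        if s[i,4]<60: continue
        ys,xs=np.nonzero(l==i); w=unproj(cm,np.c_[xs,ys],.045)
        if w[:,0].max()>.75 or w[:,0].min()<.5: continue
        vx,vy,x0,y0=cv2.fitLine(np.c_[xs,ys].astype(np.float32),cv2.DIST_L2,0,.01,.01).ravel()
        r.append((w[:,1].mean(),(x0,y0),(vx,vy)))
    return cm,sorted(r,key=lambda a:a[0])
tag=sys.argv[1]
cs,a=ends("side",tag); cc,b=ends("scene",tag)
for A,B in zip(a,b):
    # fit 3D line: ym,slope_y at x; zm,slope_z, relative to xmid
    xm=.645; S=np.array([-.06,-.03,0,.03,.06])
    def res(p):
        P=np.c_[xm+S,p[0]+p[1]*S,p[2]+p[3]*S]; o=[]
        for c,L in((cs,A),(cc,B)):
            uv=proj(c,P); o.append((uv[:,0]-L[1][0])*-L[2][1]+(uv[:,1]-L[1][1])*L[2][0])
        return np.concatenate(o)
    s=least_squares(res,[A[0],.07,.045,0]); print("y",s.x[0].round(4),"yaw",s.x[1].round(4),"z",s.x[2].round(4),"tilt",s.x[3].round(4))
E
python3 tri.py n
```

```text
y -0.0892 yaw 0.0916 z 0.0412 tilt -0.0301
y -0.0194 yaw 0.0951 z 0.0417 tilt -0.038
y 0.1223 yaw 0.1636 z 0.0402 tilt -0.1082
```

Mean heights of 40–42 mm say all three are snapped in. The slot 3 tilt estimate disagrees with the others, though, so I press gently on top of that tube either side of centre to check it.

>>> {"api": "step_arm", "payload": {
  "xyz": [
    [30, 37, 0],
    [60, 74, 0],
    [90, 110, 0],
    [90, 110, -50],
    [90, 110, -100],
    [90, 110, -145],
    [90, 110, -157],
    [90, 110, -157],
    [90, 110, -157]
  ],
  "spin": [0, 0, 0, 0, 0, 0, 0, 0, 0],
  "fingers": [0, 0, 0, 0, 0, 0, 0, 0, 0]
}}

```text
time_s: 52.75
eef_pos: [0.6593, 0.1214, 0.0837]
eef_rot: [0.518, 0.482, 0.517, -0.481]
wrist_force: [0.3, 0.8, -0.0]
opening: -0.0
```

>>> {"api": "step_arm", "payload": {
  "xyz": [
    [0, 0, -8],
    [0, 0, -14],
    [0, 0, -18],
    [0, 0, -18]
  ],
  "spin": [0, 0, 0, 0],
  "fingers": [0, 0, 0, 0]
}}

```text
time_s: 53.15
eef_pos: [0.6576, 0.121, 0.0636]
eef_rot: [0.517, 0.482, 0.518, -0.482]
wrist_force: [0.1, 0.5, -0.4]
opening: 0.002
```

>>> {"api": "step_arm", "payload": {
  "xyz": [
    [0, 0, -2],
    [0, 0, -4],
    [0, 0, -4]
  ],
  "spin": [0, 0, 0],
  "fingers": [0, 0, 0]
}}

```text
time_s: 53.45
eef_pos: [0.6578, 0.121, 0.0596]
eef_rot: [0.517, 0.482, 0.517, -0.482]
wrist_force: [-0.3, 0.2, -0.1]
opening: -0.002
```

>>> {"api": "step_arm", "payload": {
  "xyz": [
    [0, 0, -2],
    [0, 0, -2]
  ],
  "spin": [0, 0],
  "fingers": [0, 0]
}}

```text
time_s: 53.65
eef_pos: [0.6582, 0.121, 0.0589]
eef_rot: [0.518, 0.482, 0.517, -0.482]
wrist_force: [-2.2, -0.4, 5.1]
opening: 0.001
```

Contact is at TCP z 0.059, so the tube top is at 48 mm and that side is home. I press it a little harder, then do the other side.

>>> {"api": "step_arm", "payload": {
  "xyz": [
    [0, 0, -1],
    [0, 0, -2],
    [0, 0, -2]
  ],
  "spin": [0, 0, 0],
  "fingers": [0, 0, 0]
}}

```text
time_s: 53.95
eef_pos: [0.6584, 0.1211, 0.0586]
eef_rot: [0.518, 0.482, 0.517, -0.482]
wrist_force: [-7.2, -1.4, 16.3]
opening: 0.0
```

>>> {"api": "step_arm", "payload": {
  "xyz": [
    [0, 0, 5],
    [0, 0, 15],
    [-20, -1, 15],
    [-40, -3, 15],
    [-40, -3, 15],
    [-40, -3, 8],
    [-40, -3, 5],
    [-40, -3, 5]
  ],
  "spin": [0, 0, 0, 0, 0, 0, 0, 0],
  "fingers": [0, 0, 0, 0, 0, 0, 0, 0]
}}

```text
time_s: 54.75
eef_pos: [0.6182, 0.118, 0.06]
eef_rot: [0.517, 0.482, 0.518, -0.482]
wrist_force: [-0.1, 0.4, 0.9]
opening: 0.003
```

>>> {"api": "step_arm", "payload": {
  "xyz": [
    [0, 0, -2],
    [0, 0, -4],
    [0, 0, -4]
  ],
  "spin": [0, 0, 0],
  "fingers": [0, 0, 0]
}}

```text
time_s: 55.05
eef_pos: [0.6187, 0.118, 0.0587]
eef_rot: [0.518, 0.482, 0.517, -0.482]
wrist_force: [-5.4, -1.3, 13.0]
opening: 0.002
```

>>> {"api": "step_arm", "payload": {
  "xyz": [
    [0, 0, -1],
    [0, 0, -1]
  ],
  "spin": [0, 0],
  "fingers": [0, 0]
}}

```text
time_s: 55.25
eef_pos: [0.6188, 0.1181, 0.0586]
eef_rot: [0.518, 0.482, 0.517, -0.482]
wrist_force: [-7.9, -0.1, 18.0]
opening: -0.004
```

>>> {"api": "step_arm", "payload": {
  "xyz": [
    [0, 0, 15],
    [0, 0, 30],
    [16, -45, 30],
    [32, -90, 30],
    [48, -136, 30],
    [48, -136, 30],
    [48, -136, 15],
    [48, -136, 5],
    [48, -136, 1],
    [48, -136, 1]
  ],
  "spin": [0, 0, 0, 0, 0, 0, 0, 0, 0, 0],
  "fingers": [0, 0, 0, 0, 0, 0, 0, 0, 0, 0]
}}

```text
time_s: 56.25
eef_pos: [0.6653, -0.0166, 0.0586]
eef_rot: [0.518, 0.481, 0.518, -0.482]
wrist_force: [-8.1, -1.7, 18.5]
opening: -0.003
```

>>> {"api": "step_arm", "payload": {
  "xyz": [
    [0, 0, -1],
    [0, 0, -1]
  ],
  "spin": [0, 0],
  "fingers": [0, 0]
}}

```text
time_s: 56.45
eef_pos: [0.6654, -0.0166, 0.0585]
eef_rot: [0.518, 0.481, 0.518, -0.482]
wrist_force: [-11.1, -1.9, 23.3]
opening: 0.002
```

>>> {"api": "step_arm", "payload": {
  "xyz": [
    [0, 0, 6],
    [0, 0, 15],
    [-20, -1, 15],
    [-40, -3, 15],
    [-40, -3, 15],
    [-40, -3, 6],
    [-40, -3, 2],
    [-40, -3, 2]
  ],
  "spin": [0, 0, 0, 0, 0, 0, 0, 0],
  "fingers": [0, 0, 0, 0, 0, 0, 0, 0]
}}

```text
time_s: 57.25
eef_pos: [0.6268, -0.0209, 0.0587]
eef_rot: [0.518, 0.482, 0.517, -0.482]
wrist_force: [-5.5, -0.6, 12.1]
opening: -0.001
```

Slot 1 is home at both points. Next is slot 0.

>>> {"api": "step_arm", "payload": {
  "xyz": [
    [0, 0, 15],
    [0, 0, 30],
    [15, -25, 30],
    [30, -50, 30],
    [45, -68, 30],
    [45, -68, 30],
    [45, -68, 15],
    [45, -68, 5],
    [45, -68, 0],
    [45, -68, 0]
  ],
  "spin": [0, 0, 0, 0, 0, 0, 0, 0, 0, 0],
  "fingers": [0, 0, 0, 0, 0, 0, 0, 0, 0, 0]
}}

```text
time_s: 58.25
eef_pos: [0.6698, -0.0881, 0.0587]
eef_rot: [0.517, 0.481, 0.518, -0.482]
wrist_force: [-7.3, -0.2, 13.3]
opening: 0.001
```

>>> {"api": "step_arm", "payload": {
  "xyz": [
    [0, 0, 6],
    [0, 0, 15],
    [-20, -1, 15],
    [-40, -3, 15],
    [-40, -3, 15],
    [-40, -3, 6],
    [-40, -3, 0],
    [-40, -3, 0]
  ],
  "spin": [0, 0, 0, 0, 0, 0, 0, 0],
  "fingers": [0, 0, 0, 0, 0, 0, 0, 0]
}}

```text
time_s: 59.05
eef_pos: [0.6319, -0.0921, 0.0587]
eef_rot: [0.518, 0.482, 0.517, -0.482]
wrist_force: [-4.1, -0.1, 9.7]
opening: 0.001
```

>>> {"api": "step_arm", "payload": {
  "xyz": [
    [0, 0, 15],
    [0, 0, 50],
    [-40, 30, 90],
    [-80, 60, 130],
    [-120, 90, 170],
    [-120, 90, 170],
    [-120, 90, 170]
  ],
  "spin": [0, 0, 0, 0, 0, 0, 0],
  "fingers": [0, 0, 0, 0, 0, 0, 0]
}}

```text
time_s: 59.75
eef_pos: [0.5112, 0.0, 0.2325]
eef_rot: [0.52, 0.483, 0.516, -0.48]
wrist_force: [1.0, -1.6, 0.8]
opening: 0.005
```

```bash
python3 ble.py z wrist side scene; python3 tri.py z
```

```text
wrist [0.5112 0.     0.2325] yaw -1.497 59.75
 blue [141.  51.] 1942 mid [0.6227 0.1289] ang 0.064 L 0.091
 blue [312.  51.] 1954 mid [ 0.6323 -0.0232] ang 0.074 L 0.089
 blue [397.  51.] 1942 mid [ 0.6396 -0.0991] ang 0.08 L 0.09
 blue [145. 115.] 102 mid [0.5681 0.1244] ang -1.481 L 0.017
 blue [310. 115.] 88 mid [ 0.5784 -0.0271] ang -1.493 L 0.016
 blue [393. 115.] 93 mid [ 0.585  -0.1028] ang -1.511 L 0.017
side [ 0.5118 -0.0011  0.2306] yaw -1.498 59.8
 blue [348. 187.] 140 mid [0.6491 0.1491] ang 0.068 L 0.12
 blue [359. 225.] 175 mid [0.6589 0.0048] ang 0.071 L 0.121
 blue [365. 245.] 205 mid [ 0.6643 -0.0671] ang 0.071 L 0.122
scene [ 0.5118 -0.0017  0.2291] yaw -1.499 59.85
 blue [349. 232.] 111 mid [0.6181 0.142 ] ang 0.071 L 0.12
 blue [319. 255.] 128 mid [ 0.6277 -0.0014] ang 0.071 L 0.12
 blue [303. 267.] 139 mid [ 0.6337 -0.0734] ang 0.068 L 0.122
y -0.0894 yaw 0.0936 z 0.041 tilt -0.0296
y -0.0203 yaw 0.1276 z 0.0428 tilt -0.0779
y 0.1222 yaw 0.1538 z 0.0403 tilt -0.0967
```

View pics/wrist_z.png

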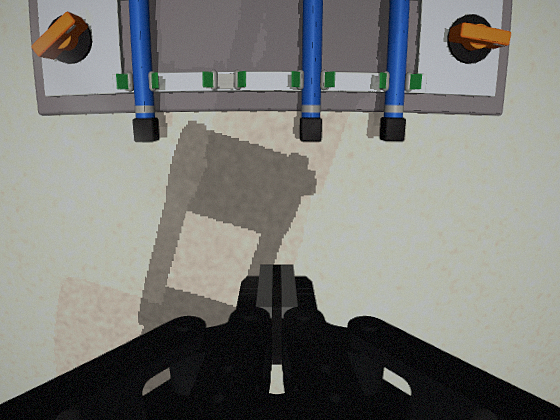

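View pics/scene_z.png

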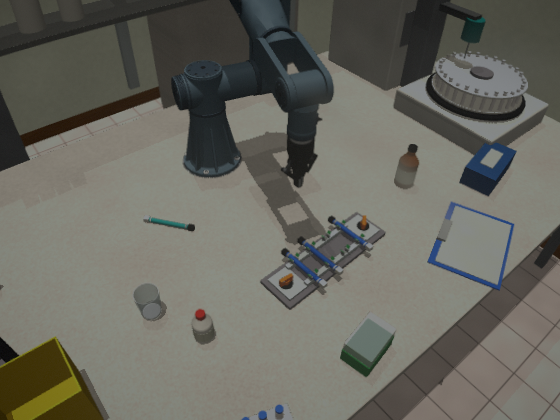

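Slot 0 is also home at both points. Last check: touch the top of each wing with the shut fingertips. Home is 53 mm, so contact should come at TCP about 64 mm.

>>> {"api": "step_arm", "payload": {
  "xyz": [
    [30, -40, 0],
    [70, -80, 0],
    [110, -120, 0],
    [146, -157, 0],
    [146, -157, -50],
    [146, -157, -100],
    [146, -157, -140],
    [146, -157, -152],
    [146, -157, -152],
    [146, -157, -152]
  ],
  "spin": [0, 0, 0, 0, 0, 0, 0, 0, 0, 0],
  "fingers": [0, 0, 0, 0, 0, 0, 0, 0, 0, 0]
}}

```text
time_s: 60.9
eef_pos: [0.6583, -0.1597, 0.0773]
eef_rot: [0.518, 0.482, 0.517, -0.482]
wrist_force: [0.7, -0.4, 0.5]
opening: 0.001
```

>>> {"api": "step_arm", "payload": {
  "xyz": [
    [0, 0, -4],
    [0, 0, -9],
    [0, 0, -13],
    [0, 0, -13]
  ],
  "spin": [0, 0, 0, 0],
  "fingers": [0, 0, 0, 0]
}}

```text
time_s: 61.3
eef_pos: [0.6578, -0.1592, 0.064]
eef_rot: [0.518, 0.482, 0.517, -0.482]
wrist_force: [0.2, 0.1, 0.6]
opening: -0.0
```

>>> {"api": "step_arm", "payload": {
  "xyz": [
    [0, 0, -1],
    [0, 0, -2],
    [0, 0, -2]
  ],
  "spin": [0, 0, 0],
  "fingers": [0, 0, 0]
}}

```text
time_s: 61.6
eef_pos: [0.6581, -0.1594, 0.0638]
eef_rot: [0.518, 0.482, 0.517, -0.482]
wrist_force: [-4.7, 1.6, 13.4]
opening: -0.0
```

>>> {"api": "step_arm", "payload": {
  "xyz": [
    [0, 0, 20],
    [0, 0, 40],
    [0, 45, 60],
    [-6, 90, 60],
    [-10, 140, 60],
    [-14, 190, 60],
    [-18, 240, 60],
    [-22, 290, 60],
    [-25, 348, 60],
    [-25, 348, 60]
  ],
  "spin": [0, 0, 0, 0, 0, 0, 0, 0, 0, 0],
  "fingers": [0, 0, 0, 0, 0, 0, 0, 0, 0, 0]
}}

```text
time_s: 62.6
eef_pos: [0.6306, 0.1947, 0.1211]
eef_rot: [0.518, 0.481, 0.519, -0.48]
wrist_force: [0.6, -1.0, -0.3]
opening: -0.003
```

>>> {"api": "step_arm", "payload": {
  "xyz": [
    [0, 0, -20],
    [0, 0, -40],
    [0, 0, -50],
    [0, 0, -57],
    [0, 0, -57]
  ],
  "spin": [0, 0, 0, 0, 0],
  "fingers": [0, 0, 0, 0, 0]
}}

```text
time_s: 63.1
eef_pos: [0.6327, 0.1885, 0.0646]
eef_rot: [0.517, 0.482, 0.517, -0.482]
wrist_force: [-0.6, 0.8, 0.7]
opening: -0.002
```

>>> {"api": "step_arm", "payload": {
  "xyz": [
    [0, 0, -1],
    [0, 0, -2],
    [0, 0, -2]
  ],
  "spin": [0, 0, 0],
  "fingers": [0, 0, 0]
}}

```text
time_s: 63.4
eef_pos: [0.633, 0.1887, 0.0638]
eef_rot: [0.518, 0.483, 0.517, -0.482]
wrist_force: [-1.8, -1.1, 8.1]
opening: 0.0
```

>>> {"api": "step_arm", "payload": {
  "xyz": [
    [0, 0, 20],
    [0, 0, 60],
    [-40, -20, 100],
    [-80, -40, 140],
    [-100, -40, 160],
    [-100, -40, 160]
  ],
  "spin": [0, 0, 0, 0, 0, 0],
  "fingers": [0, 0, 0, 0, 0, 0]
}}

```text
time_s: 64.0
eef_pos: [0.5319, 0.1486, 0.2278]
eef_rot: [0.519, 0.484, 0.515, -0.48]
wrist_force: [0.2, 0.1, -0.2]
opening: -0.0
```

```bash
python3 -c "
from bench import hand_in
print(hand_in())"
```

```text
the job is handed in; nothing more can be done
None
```

Both wing screws are driven home, and all three blue electrodes are snapped into the rack, in slots 0, 1 and 3. I handed the job in at about 64 s. The turquoise look-alike was left alone, and the bottles and beaker stand where they were.

- **Screws:** I drove them first, left then right, each in two strokes under a push of about 14–20 N. Touching both wing tops with the shut fingertips put them at 52.8 mm, and home is 53 mm.
- **Pick-up:** One electrode was knocked about 3 cm aside during the run, so I measured it again before picking it up. My first grip on it sat too high, so I set it down and gripped it again lower.
- **Seating:** I pressed each tube 20 mm either side of its centre with about 10–23 N. The top stood at about 47.6 mm at all six points, and home is 48 mm. Each is centred between the rails to within about 2 mm.

**One check disagreed:** my two-camera tilt estimate gave inconsistent values for the slot 1 and slot 3 tubes. I put this down to the two cameras' views being too much alike, because the press test and the angles in the pictures both showed the tubes level.

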